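Make up the gate kit and the latch kit

ROBOT

A 6-joint arm with a two-finger parallel gripper is mounted at the origin on the work surface. World frame = base frame: x ahead of the robot, y to its left, z up, the work surface at z = 0. Lengths are in m, angles in rad, forces in N, time in s.
With the tool pointing down it reaches from about 0.3 to 0.875 m from the base axis. Payload 6.4 kg.
Tool frame: the origin (TCP) lies at the very end of the fingers, on their centre line; the grasp point (between the pads) lies 19 mm behind it (ctrl.tcp_to_grasp is the distance from the TCP to the grasp point, in m); z points along the fingers, y is the direction in which the jaws open and shut (so a half turn about z gives the same grasp; the last joint's range is limited). The gripper opens to 85 mm and grips with 20 to 120 N. Pads are 22 mm wide; open, the fingers measure 114 mm over their backs; the gripper's body (76 mm by 85 mm) begins 54 mm behind the grasp point. The pads swing forward as they close: fully open they stand 13 mm farther back than shut.
Start: joints at [0.912, 0.181, 1.607, -0, 1.354, -0.206], TCP at [0.252, 0.517, 0.231] pointing down, gripper open.
Joint ranges: [-2.99, 2.99], [-0.89, 2.07], [0.3, 2.58], [-1.14, 4.28], [0, 2.63], [-3.12, 3.12]. Speed limits (rad/s): [2.57, 2.57, 3.01, 3.14, 3.14, 3.14].

INTERFACE

Orientations are given as a unit quaternion [w, x, y, z].
In Python, from bench import ctrl gives the robot as it stands. The module is installed in compiled form; this text tells all that it offers.
- The arm moves only by the tool drive_tool, never from a script. Its argument "deltas" is a list of rows, each an object with "slide": the shift along the tool's x, y, z as a fraction of full scale, a list of three; "delta_rot": the turn, a rotation vector about the tool's x, y, z as a fraction of full scale, a list of three; "hand": the opening, from 0 (shut) to 1 (fully open). In form: [{"slide": [tx, ty, tz], "delta_rot": [wx, wy, wz], "hand": hand}, ...]. A call has exactly 5 rows; each row shifts and turns the commanded pose from where the row before left it, along the tool's axes as they then stand; what a row does not reach is not made up. Full scale, the value 1, is 50 mm for a shift and 180 degrees for a turn. A row lasts 1/8 s, in which the tool goes at most 62.5 mm and 10.7 degrees, less where a joint would pass 70% of its speed; a pose out of reach is approached as far as the arm can. A call with a number of a shift or a turn outside -1 to 1 is refused whole. A call with a gripper value outside its range is refused whole. The fingers move at their own pace and stop on an object; the grip force is fixed at half the most. Time passes only in rows, so rows that do not move let the fingers close, or fill a call up. It gives the time, the measured TCP pose, the force and the opening at its end, in the units of the state.
- ctrl.get_obs(): the state, without advancing time (a new reading comes with each control period).
- ctrl.camera(name): name is "side" or "top"; returns a dict with "frame" (400x640x3 uint8, red, green, blue), "mtx" (3x3 intrinsics, pixels), "R" (3x3) and "t" (3): a world point X has camera coordinates R X + t. Camera axes: x right, y down, z forward; pixel columns grow to the right and rows downward; lengths in m; the calibration is good to about 2 mm. A picture is of the moment at which its call begins. There is no depth.
- ctrl.hand_in(): hands the job in, once; it reports no verdict.
The state is a dict: "time_s": time; "q": joint angles; "dq": joint speeds; "joint_efforts": joint torques, N m; "eef_pos": TCP position; "eef_rot": TCP orientation; "wrist_force": force on the tool from outside, world axes, zero at the start; "torque": the same for the moment, N m; "opening": opening from 0.0 (shut) to 1.0 (fully open).
Only numpy, scipy, OpenCV 4.12 (cv2) and the standard library are available. Lean on these libraries where they do the work, as an engineer would, in place of code of your own. Each camera call takes 0.05 s, during which the arm holds its last target.

TASK

Make up two kits from the stock on the bench. The long tray gets the aluminium locking bar in its wide bay, lifted level and straight up out of its two U brackets until it is clear of them, and the long nail punch in its narrow bay; the short tray gets the clear screw box, lid up, in its wide bay and the short nail punch in its narrow bay. Everything must lie flat inside its own bay, set down and not dropped, the bar must stay level all the time, and the compass and the mallet stay where they are.

Things in the scene. Friction and masses are not known exactly. Their poses are not given: they have to be found in the camera images.
- bar_center (a point): Centre of the locking bar: a plain aluminium bar, 200 long (its x), 28 wide (its y), 24 high (its z), 0.2 to 0.32 kg. It starts lying in the two U brackets of the stand, along the stand's x axis, its underside 50 mm above the bench. Grip it across the 28 mm at its middle, between the brackets, not lower than 6 mm above its underside so that it can be set down in the tray.
- long_punch_center (a point): Centre of the long nail punch: steel, lying on the bench, 180 long overall (its x; the point at +x), square shank 14 x 14 (from 78 mm on the head's side to 44 mm on the point's side of the centre), about 0.2 kg. Centre 7 mm above what it lies on.
- short_punch_center (a point): Centre of the short nail punch: the same shape as the long one but 85 long overall (its x; the point at +x), square shank 14 x 14 (from 30 mm on the head's side to 27 mm on the point's side of the centre), about 0.1 kg. Centre 7 mm above what it lies on.
- screw_box_center (a point): Centre of the screw box: a closed clear acrylic box with a sliding lid in two dark rails and brass screws inside, 80 long (its x), 50 wide (its y), 32 high, about 0.14 kg, lying on the bench lid up. Centre 16 mm above what it lies on. A 2 mm thumb ridge stands on the lid.
- long_tray: The long kit tray: shallow plywood tray with dark rims, fixed to the bench, outside 234 (its x) x 112 (its y). Origin: centre of its underside, on the bench. Floor 3 mm above the bench; rims (5 wide) and the web between the bays (12 wide) 7 mm above the bench. Wide bay: 224 x 54 inside, centred at y = +24 mm in the tray's frame, for the bar. Narrow bay: 224 x 36 inside, centred at y = -33 mm, for the long punch. Both are centred at x = 0 and run along x.
- short_tray: The short kit tray: same make, nearly square, fixed to the bench, outside 114 (its x) x 132 (its y). Origin: centre of its underside, on the bench. Floor 3 mm, rims (5 wide) and web (12 wide) 7 mm above the bench. Wide bay: 104 x 74 inside, centred at y = +24 mm in the tray's frame, for the screw box. Narrow bay: 104 x 36 inside, centred at y = -43 mm, for the short punch. Both are centred at x = 0, their long sides along x.
- stand: The bracket stand: dark steel, fixed to the bench, base plate 180 (its x) x 50 (its y) x 8. Origin: centre of its underside. Two U brackets, open at the top, at x = -70 and +70 mm, each 14 mm long in x and 42 wide in y outside; slot 34 wide, its floor at 50 mm and the tops of its side walls at 78 mm above the bench. The bar's centre rests 62 mm above the bench; it is clear of the brackets when its centre is over 90 mm.
- compass: Bystander: steel drawing compass lying on the bench, 165 long, 10 high. Origin near mid-length on the bench; x runs towards its handle. Not to be moved.
- mallet: Bystander: green rubber mallet lying on the bench, head 64 mm thick and 100 long (across), wooden handle 250 long towards its -x. Origin under the head's middle. Not to be moved.

How it is judged:
By the outcome, as a careful person would: the job done as asked, in the order asked, and still so for the second after the job is handed in, with the robot touching nothing.
It also fails if it takes over 99 s, if anything falls off the work surface, if the arm or the gripper's body presses on something with over 40 N, if the wrist force passes 120 N, or if a joint passes its speed limit or range.

## Working session

There is one attempt and no reset: what is moved stays moved. The work goes in short steps, Python scripts to look and compute and a tool call to move; the robot and the scene stay as the last step left them, time stands still between calls to the robot, and variables do not carry over. Pictures are saved under pics/ and viewed, and the job is handed in when it is done.

Besides the shell and the picture viewer there is one more tool, called after "Call:" as a command line: name --argument value ..., lists and objects as JSON in quotes. drive_tool: Moves the arm, as the interface text tells. Its arguments: {"type":"object","properties":{"deltas":{"type":"array","items":{"type":"object","properties":{"slide":{"type":"array","items":{"type":"number"}},"delta_rot":{"type":"array","items":{"type":"number"}},"hand":{"type":"number"}}}}},"required":["deltas"]}

```bash
mkdir -p pics
python3 - <<'E'
from bench import ctrl
import cv2,pickle
o=ctrl.get_obs();print(o, ctrl.tcp_to_grasp)
d={}
for n in("side","top"):
    c=ctrl.camera(n);d[n]=c
    cv2.imwrite(f"pics/{n}0.png",c["frame"][:,:,::-1]);print(n,c["mtx"],c["R"],c["t"])
pickle.dump(d,open("c0.pkl","wb"))
E
```

```text
{'time_s': 0.0, 'q': array([ 9.11678755e-01,  1.81520524e-01,  1.60802716e+00,  1.42905902e-05,
        1.35379440e+00, -2.06279226e-01]), 'dq': array([-6.63582355e-05,  4.44198410e-04, -1.06400780e-03, -8.63406660e-04,
       -2.40728886e-03, -4.79813916e-04]), 'joint_efforts': array([ 1.76250622e-03, -4.44876873e+01, -3.51337123e+01, -1.78186465e-04,
        9.17329366e-03, -6.02221590e-06]), 'eef_pos': array([0.2511941 , 0.51660939, 0.23038644]), 'eef_rot': array([-3.73120164e-04,  2.24490957e-01,  9.74475780e-01, -7.91172658e-04]), 'wrist_force': array([ 0.05471955,  0.7208621 , -1.08499409]), 'torque': array([ 0.02488991, -0.00987426, -0.00378986]), 'opening': 1.000220023934871} 0.0187
side [[409.51249667   0.         319.74509478]
 [  0.         409.51249667 199.44913288]
 [  0.           0.           1.        ]] [[ 0.94747997 -0.31942031 -0.01588649]
 [-0.21402361 -0.59636929 -0.7736521 ]
 [ 0.23764598  0.73641994 -0.63341144]] [-0.44921283  0.15098777  0.85937269]
top [[370.04251631   0.         321.58652415]
 [  0.         370.04251631 201.56382376]
 [  0.           0.           1.        ]] [[-0.00257031 -0.99958713 -0.02861764]
 [-0.98756093  0.00703648 -0.15707926]
 [ 0.15721578  0.02785792 -0.98717128]] [0.02387152 0.4581609  0.95972858]
```

View pics/top0.png

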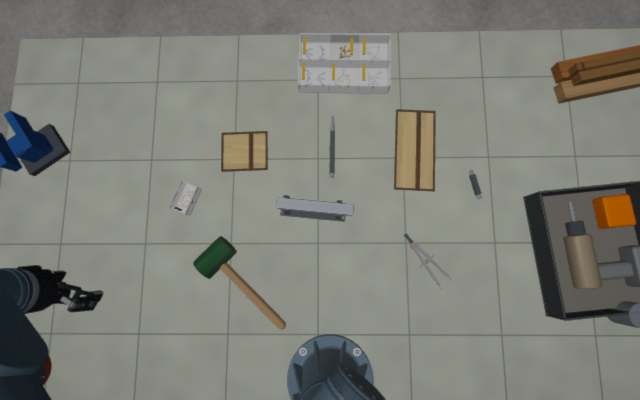

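View pics/side0.png

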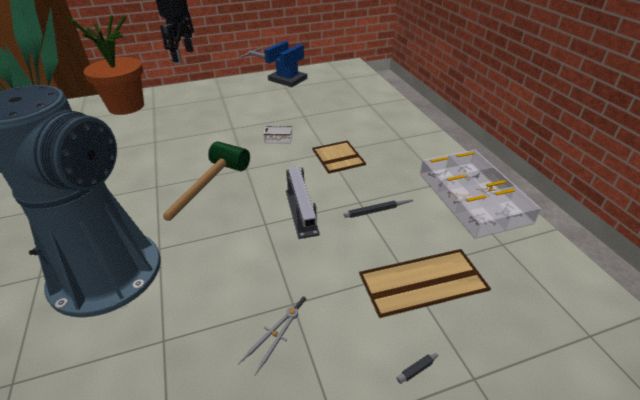

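The top view shows everything: short tray near (245,151), screw box (186,197), long punch (333,147), bar and stand (315,208), long tray (415,150), short punch (475,184), compass (428,260), mallet (215,257). I'll enlarge these.

```bash
cat > h.py <<'E'
import numpy as np,cv2
def crop(f,x0,y0,w,h,s,name):
    im=cv2.resize(f[y0:y0+h,x0:x0+w,::-1],None,fx=s,fy=s,interpolation=cv2.INTER_CUBIC)
    im=np.ascontiguousarray(im)
    for x in range((x0+9)//10*10,x0+w,10):
        X=int((x-x0+.5)*s);cv2.line(im,(X,0),(X,6),(0,0,255),1);cv2.putText(im,str(x),(X+1,16),0,.35,(0,0,255),1)
    for y in range((y0+9)//10*10,y0+h,10):
        Y=int((y-y0+.5)*s);cv2.line(im,(0,Y),(6,Y),(0,0,255),1);cv2.putText(im,str(y),(8,Y+4),0,.35,(0,0,255),1)
    cv2.imwrite("pics/"+name,im)
def proj(c,X):
    X=np.atleast_2d(X);p=(c["R"]@X.T).T+c["t"];p=p@c["mtx"].T;return p[:,:2]/p[:,2:]
def ray(c,uv,z):
    uv=np.atleast_2d(np.array(uv,float));d=np.linalg.solve(c["mtx"],np.c_[uv,np.ones(len(uv))].T)
    d=(c["R"].T@d).T;o=-c["R"].T@c["t"];return o+d*((z-o[2])/d[:,2])[:,None]
E
python3 - <<'E'
import pickle;from h import *
d=pickle.load(open("c0.pkl","rb"));f=d["top"]["frame"]
crop(f,165,120,110,100,7,"a1.png")
crop(f,270,110,90,115,5,"a2.png")
crop(f,390,100,100,100,6,"a3.png")
E
```

```text
(no output)
```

View pics/a1.png

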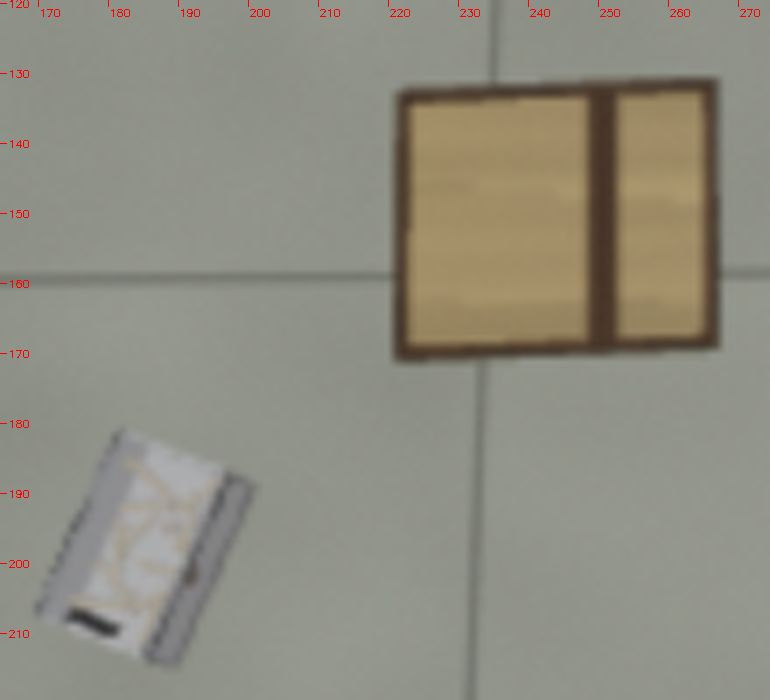

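View pics/a2.png

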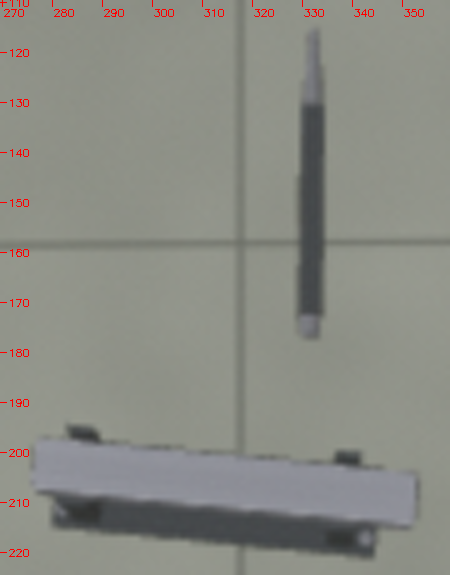

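View pics/a3.png

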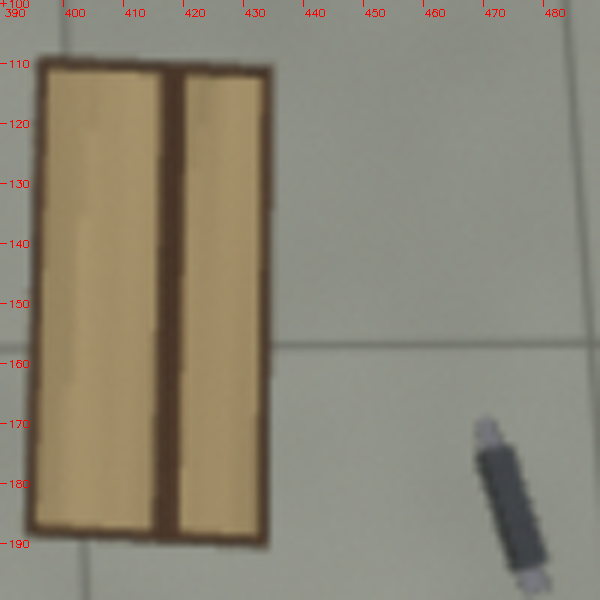

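Run:
```python
import pickle;from h import *
d=pickle.load(open("c0.pkl","rb"));f=d["side"]["frame"]
crop(f,255,115,120,65,6,"b1.png")
crop(f,275,155,150,90,5,"b2.png")
crop(f,350,240,150,150,5,"b3.png")
```

```text
(no output)
```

View pics/b1.png

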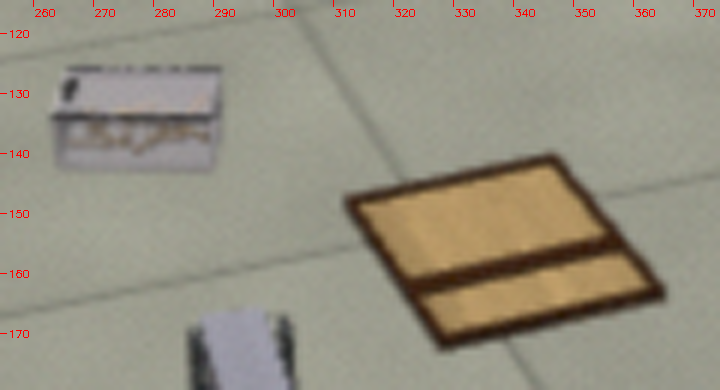

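View pics/b2.png

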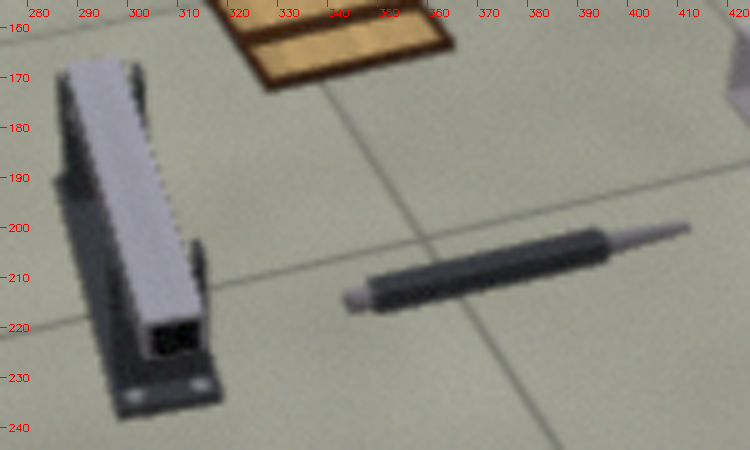

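View pics/b3.png

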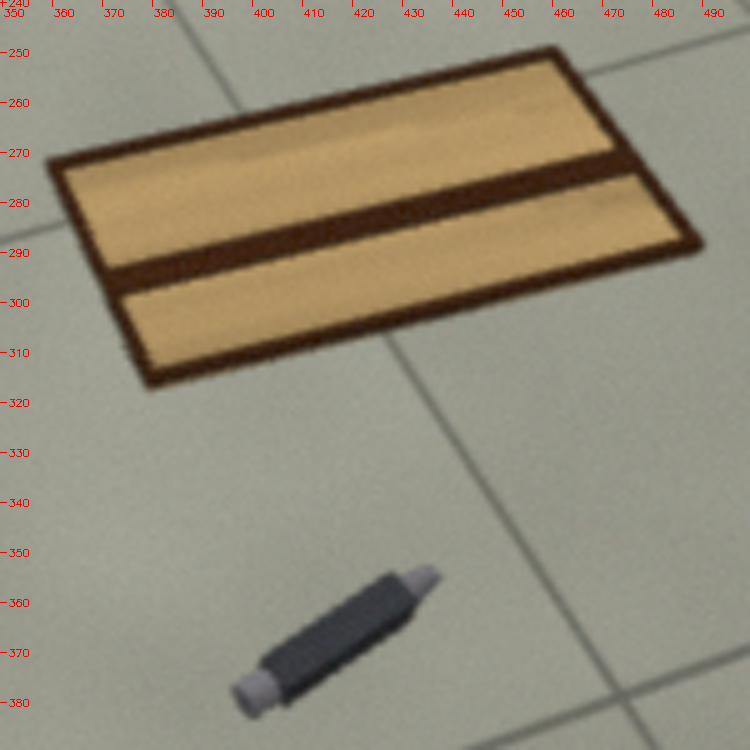

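```bash
cat > fit.py <<'E'
import pickle;from h import *
from scipy.optimize import least_squares
d=pickle.load(open("c0.pkl","rb"))
def px(pts,s,x0,y0):return [(a/s+x0-.5,b/s+y0-.5) for a,b in pts]
def box(L,W,z,flip=False): return [(L/2,W/2,z),(L/2,-W/2,z),(-L/2,-W/2,z),(-L/2,W/2,z)] # xFar-left, far-right, near-right, near-left (top view)
O={}
st=box(.114,.132,.007); lt=box(.234,.112,.007); bx=box(.08,.05,.032); br=box(.2,.028,.074)
O["short_tray"]=([("top",st,px([(398,91),(718,79),(718,348),(395,361)],7,165,120)),
 ("side",st,px([(553,154),(666,297),(442,349),(345,201)],6,255,115))],(.55,.17,0))
O["long_tray"]=([("top",lt,px([(40,57),(273,67),(268,548),(26,535)],6,390,100)),
 ("side",lt,px([(557,46),(703,245),(149,389),(47,163)],5,350,240))],(.55,-.2,0))
O["box"]=([("top",bx,px([(121,430),(257,484),(172,668),(36,613)],7,165,120)),
 ("side",bx+[(.04,-.025,0),(-.04,-.025,0)],px([(221,67),(216,117),(52,116),(62,67),(214,170),(62,172)],6,255,115))],(.42,.33,-.4))
# bar: x along -y world; top: corners far-left etc with yaw ~ -pi/2
br=[(.1,.014,.074),(.1,-.014,.074),(-.1,-.014,.074),(-.1,.014,.074)]
O["bar"]=([("top",br,px([(418,474),(412,527),(35,491),(35,437)],5,270,110)),
 ("side",br,px([(205,315),(137,322),(67,62),(122,58)],5,275,155))],(.42,.0,-1.5))
O["long_punch"]=([("top",[(.09,0,.007),(-.09,0,.007),(.044,0,.014),(-.078,0,.014)],px([(313,30),(309,338),(313,103),(310,315)],5,270,110)),
 ("side",[(.09,0,.007),(-.09,0,.007)],px([(690,227),(347,300)],5,275,155))],(.55,-.03,0))
O["short_punch"]=([("top",[(.0425,0,.007),(-.0425,0,.007),(.027,0,.014),(-.03,0,.014)],px([(485,418),(535,598),(495,451),(528,570)],6,390,100)),
 ("side",[(.0425,0,.007),(-.0425,0,.007)],px([(437,572),(245,697)],5,350,240))],(.47,-.4,0.2))
def tf(p,P):
    c,s=np.cos(p[2]),np.sin(p[2]);P=np.array(P);return np.c_[p[0]+c*P[:,0]-s*P[:,1],p[1]+s*P[:,0]+c*P[:,1],P[:,2]]
def res(p,obs):return np.concatenate([(proj(d[c],tf(p,P))-np.array(uv)).ravel() for c,P,uv in obs])
for k,(obs,p0) in O.items():
    for nm,o in(("both",obs),("top",obs[:1]),("side",obs[1:])):
        r=least_squares(res,p0,args=(o,));print(k,nm,r.x.round(4),"rms px",np.sqrt(np.mean(r.fun**2)).round(2), r.fun.round(1) if nm=="both" else "")
E
python3 fit.py
```

```text
short_tray both [0.6108 0.2415 0.0298] rms px 0.72 [ 0.6  0.2  0.5  0.1  0.8  0.3  0.6  0.2  0.4 -0.6  0.3 -1.6 -0.4 -1.5
 -0.4 -0.9]
short_tray top [0.6114 0.2433 0.0272] rms px 0.09 
short_tray side [0.6088 0.2359 0.0335] rms px 0.39 
long_tray both [ 0.6106 -0.2434 -0.0556] rms px 0.77 [ 0.5  0.   1.1 -0.1  1.5  0.   1.1  0.3 -0.3 -0.8  0.5 -0.7 -0.5 -1.3
 -0.5 -0.9]
long_tray top [ 0.6108 -0.2404 -0.061 ] rms px 0.19 
long_tray side [ 0.6098 -0.2454 -0.0521] rms px 0.35 
box both [ 0.4725  0.3953 -0.365 ] rms px 0.84 [ 1.1  0.2 -1.9 -1.3 -1.5 -0.5  1.4  1.   0.   0.4 -0.7  0.3 -0.   0.3
  0.7  0.2  0.3  0.7 -0.6  0.2]
box top [ 0.472   0.3947 -0.3817] rms px 1.18 
box side [ 0.4729  0.3973 -0.3356] rms px 0.29 
bar both [ 0.4408  0.0379 -1.6787] rms px 0.67 [ 0.9  0.2  1.1  0.4 -0.5 -0.2  0.8 -0.  -0.3 -1.   0.4 -0.3 -0.3 -0.7
 -0.3 -1.4]
bar top [ 0.441   0.0394 -1.6733] rms px 0.45 
bar side [ 0.4402  0.035  -1.6831] rms px 0.38 
long_punch both [ 0.6228 -0.0078 -0.0252] rms px 0.4 [ 0.6  0.2  0.2 -0.2  0.3  0.1  0.1 -0.4 -0.4 -0.8 -0.2 -0.5]
long_punch top [ 0.6226 -0.0069 -0.0195] rms px 0.19 
long_punch side [ 0.6224 -0.0103 -0.0337] rms px 0.03 
short_punch both [ 0.5099 -0.4013  0.2126] rms px 0.88 [ 0.3 -0.1  0.6 -0.7  1.2 -0.9  1.5 -0.8 -0.6 -0.8 -1.4 -0.6]
short_punch top [ 0.5082 -0.3987  0.1992] rms px 0.36 
short_punch side [ 0.5108 -0.4029  0.2189] rms px 0.28
```

```bash
cat > plan.py <<'E'
# plan.py x y z jawyaw [maxslide] : prints rows (tool axes, fractions)
import sys,numpy as np
from scipy.spatial.transform import Rotation as Ro
from bench import ctrl
a=[float(v) for v in sys.argv[1:]];tgt=np.array(a[:3]);yaw=a[3];ms=a[4] if len(a)>4 else .9
o=ctrl.get_obs();p=np.array(o["eef_pos"]);q=o["eef_rot"];R=Ro.from_quat([q[1],q[2],q[3],q[0]])
cy=R.as_matrix()[:,1];cur=np.arctan2(cy[1],cy[0])
yaw=cur+(yaw-cur+np.pi/2)%np.pi-np.pi/2 if len(a)<6 else yaw
y=np.array([np.cos(yaw),np.sin(yaw),0]);z=np.array([0,0,-1.]);T=Ro.from_matrix(np.c_[np.cross(y,z),y,z])
rv=(R.inv()*T).as_rotvec()
D=np.linalg.norm(tgt-p);n=int(max(1,np.ceil(D/.05/ms),np.ceil(np.linalg.norm(rv)/np.pi/.056)))
print("t",round(o["time_s"],2),"p",p.round(4),"yaw",round(cur,4),"->",round(yaw,4),"F",np.round(o["wrist_force"],1),"open",round(o["opening"],3),"q1,q6",np.round(o["q"][[0,5]],2),"tilt",np.round(R.as_matrix()[:2,2],4))
step=Ro.from_rotvec(rv/n);C=R;acc=np.zeros(3)
for i in range(n):
    want=p+(tgt-p)*(i+1)/n
    s=np.round(C.inv().apply(want-p-acc)/.05,3);w=np.round(step.as_rotvec()/np.pi,4)
    if i==n-1: w=np.round(((C.inv()*T).as_rotvec())/np.pi,4)
    acc=acc+C.apply(s*.05);C=C*Ro.from_rotvec(w*np.pi);print("slide",s.tolist(),"rot",w.tolist())
E
python3 plan.py .4408 .0379 .2 -.108
```

```text
t 0.1 p [0.2512 0.5167 0.2305] yaw 1.118 -> -0.108 F [ 0.5 -0.1  0.1] open 1.001 q1,q6 [ 0.91 -0.21] tilt [-0.001  -0.0013]
slide [-0.633, -0.579, 0.051] rot [-0.0, 0.0, 0.0325]
slide [-0.689, -0.512, 0.052] rot [-0.0, 0.0, 0.0325]
slide [-0.738, -0.439, 0.051] rot [-0.0, 0.0, 0.0325]
slide [-0.778, -0.361, 0.052] rot [-0.0, 0.0, 0.0325]
slide [-0.811, -0.28, 0.051] rot [-0.0, 0.0, 0.0325]
slide [-0.836, -0.196, 0.052] rot [-0.0, 0.0, 0.0325]
slide [-0.851, -0.11, 0.051] rot [-0.0, 0.0, 0.0325]
slide [-0.858, -0.022, 0.052] rot [-0.0, 0.0, 0.0325]
slide [-0.855, 0.065, 0.051] rot [-0.0, 0.0, 0.0325]
slide [-0.845, 0.152, 0.052] rot [-0.0, 0.0, 0.0325]
slide [-0.825, 0.237, 0.051] rot [-0.0, 0.0, 0.0325]
slide [-0.796, 0.32, 0.052] rot [-0.0003, 0.0004, 0.0328]
```

Call:
drive_tool --deltas '[{"slide": [-0.63,-0.58,0.05],"delta_rot": [0,0,0.0325],"hand": 1},{"slide": [-0.69,-0.51,0.05],"delta_rot": [0,0,0.0325],"hand": 1},{"slide": [-0.74,-0.44,0.05],"delta_rot": [0,0,0.0325],"hand": 1},{"slide": [-0.78,-0.36,0.05],"delta_rot": [0,0,0.0325],"hand": 1},{"slide": [-0.81,-0.28,0.05],"delta_rot": [0,0,0.0325],"hand": 1}]'

```text
time_s: 0.72
eef_pos: [0.3307, 0.3162, 0.2184]
eef_rot: [-0.0, 0.465, 0.886, -0.0]
wrist_force: [-0.0, -0.7, 0.2]
opening: 0.998
```

Call:
drive_tool --deltas '[{"slide": [-0.84,-0.2,0.05],"delta_rot": [0,0,0.0325],"hand": 1},{"slide": [-0.85,-0.11,0.05],"delta_rot": [0,0,0.0325],"hand": 1},{"slide": [-0.86,-0.02,0.05],"delta_rot": [0,0,0.0325],"hand": 1},{"slide": [-0.86,0.06,0.05],"delta_rot": [0,0,0.0325],"hand": 1},{"slide": [-0.84,0.15,0.05],"delta_rot": [0,0,0.0325],"hand": 1}]'

```text
time_s: 1.35
eef_pos: [0.4095, 0.1164, 0.206]
eef_rot: [-0.0, 0.673, 0.739, -0.0]
wrist_force: [1.2, 1.0, -0.2]
opening: 0.999
```

Call:
drive_tool --deltas '[{"slide": [-0.82,0.24,0.05],"delta_rot": [0,0,0.0325],"hand": 1},{"slide": [-0.8,0.32,0.05],"delta_rot": [0,0,0.0325],"hand": 1},{"slide": [0,0,0],"delta_rot": [0,0,0],"hand": 1},{"slide": [0,0,0],"delta_rot": [0,0,0],"hand": 1},{"slide": [0,0,0],"delta_rot": [0,0,0],"hand": 1}]'

```text
time_s: 1.98
eef_pos: [0.4406, 0.039, 0.2012]
eef_rot: [-0.0, 0.743, 0.669, -0.0]
wrist_force: [0.0, 0.7, -0.6]
opening: 0.997
```

```bash
cat > look.py <<'E'
# look.py tag cam x0 y0 w h s
import sys;from h import *;from bench import ctrl
t,cam=sys.argv[1:3];a=[int(v) for v in sys.argv[3:]];c=ctrl.camera(cam)
import pickle;pickle.dump(c,open(f"pics/{t}.pkl","wb"));crop(c["frame"],*a,f"{t}.png")
E
python3 plan.py .4408 .0379 .1 -.108; python3 look.py c1 side 240 90 130 150 5;python3 look.py c2 top 250 150 140 100 5
```

```text
t 1.98 p [0.4406 0.039  0.2012] yaw -0.1053 -> -0.108 F [ 0.   0.7 -0.6] open 0.997 q1,q6 [-0.18 -0.08] tilt [-0.0004  0.0003]
slide [-0.007, 0.002, 0.674] rot [-0.0, -0.0, 0.0003]
slide [-0.007, 0.003, 0.675] rot [-0.0, -0.0, 0.0003]
slide [-0.007, 0.002, 0.674] rot [-0.0001, -0.0001, 0.0002]
```

View pics/c1.png

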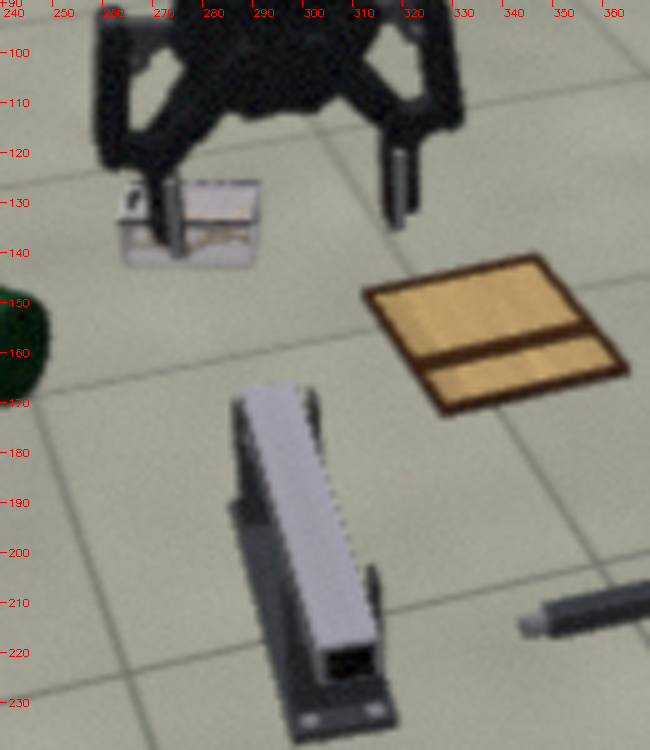

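View pics/c2.png

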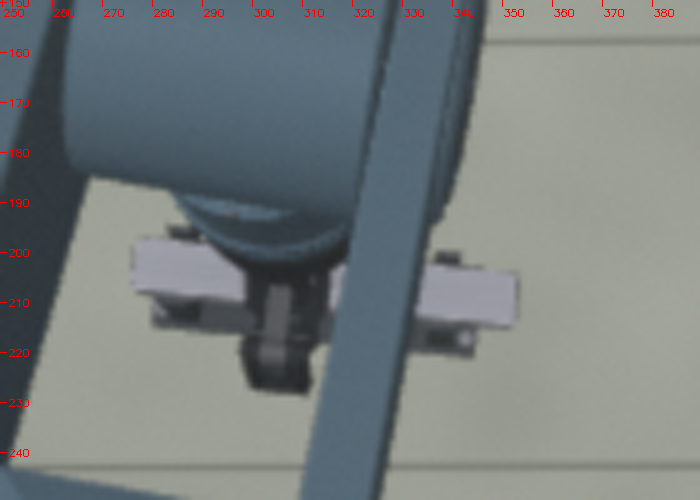

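The side view shows the open fingertips near (275,141) and (317,135), above the bar. I'll check the side calibration against them.

Run:
```python
import pickle;from h import *
c=pickle.load(open("pics/c1.pkl","rb"));y=np.array([np.cos(-.105),np.sin(-.105),0]);x=np.array([np.sin(-.105),-np.cos(-.105),0])
p=np.array([.4406,.039,.214])
for s in(-1,1):
  for w in(-1,0,1):
    print(s,w,proj(c,p+s*y*.0425+w*x*.011).round(1))
```

```text
-1 -1 [[276.1 136.3]]
-1 0 [[276.9 138.9]]
-1 1 [[277.6 141.6]]
1 -1 [[315.7 131.2]]
1 0 [[316.8 133.8]]
1 1 [[318.  136.4]]
```

Call:
drive_tool --deltas '[{"slide": [-0.02,0,0.7],"delta_rot": [0,0,0.001],"hand": 1},{"slide": [0,0,0.7],"delta_rot": [0,0,0],"hand": 1},{"slide": [0,0,0.7],"delta_rot": [0,0,0],"hand": 1},{"slide": [0,0,0.7],"delta_rot": [0,0,0],"hand": 1},{"slide": [0,0,0.07],"delta_rot": [0,0,0],"hand": 1}]'

```text
time_s: 2.7
eef_pos: [0.4387, 0.038, 0.0559]
eef_rot: [-0.002, 0.745, 0.667, -0.002]
wrist_force: [-0.5, 1.0, 1.1]
opening: 0.997
```

```bash
python3 plan.py .4408 .0379 .057 -.108; python3 look.py c3 side 250 110 100 140 5;python3 look.py c4 top 250 170 130 80 6
```

```text
t 2.7 p [0.4387 0.038  0.0559] yaw -0.1091 -> -0.108 F [-0.5  1.   1.1] open 0.997 q1,q6 [-0.18 -0.08] tilt [-0.0052  0.001 ]
slide [0.003, 0.042, -0.023] rot [-0.0017, -0.0001, -0.0004]
```

View pics/c3.png

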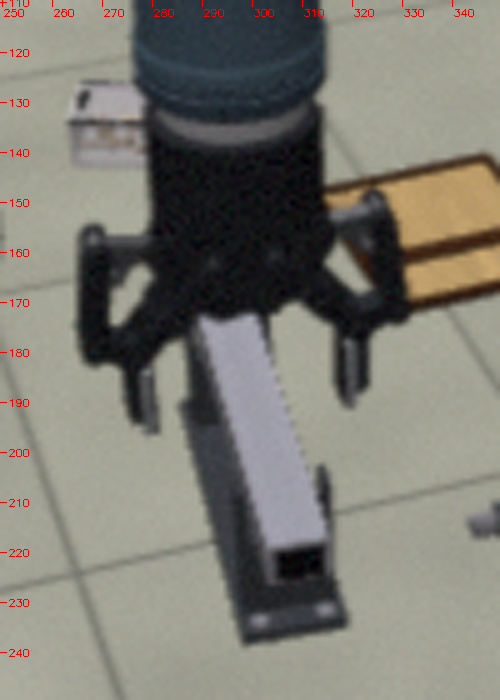

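View pics/c4.png

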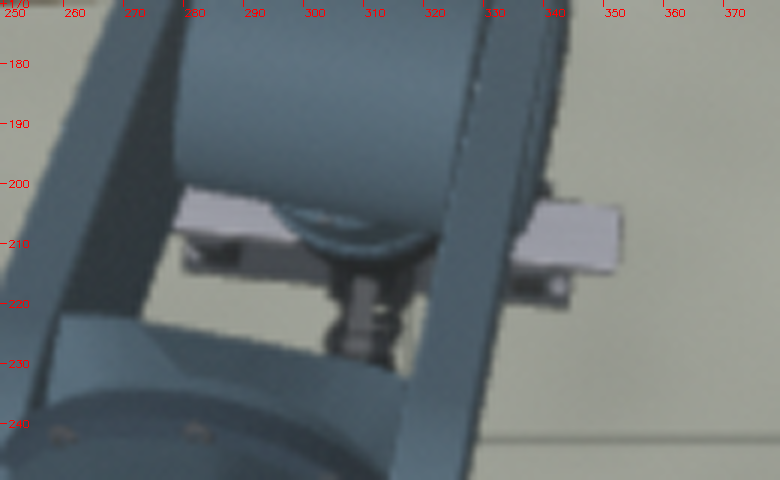

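Run:
```python
import pickle;from h import *
c=pickle.load(open("pics/c3.pkl","rb"));a=-.109;y=np.array([np.cos(a),np.sin(a),0]);x=np.array([np.sin(a),-np.cos(a),0])
p=np.array([.4387,.038,.069])
for s in(-1,1): print(s,proj(c,p+s*y*.0425+x*.011).round(1))
b=np.array([.4408,.0379,.074])
for s in(-1,1): print("bar",s,proj(c,b+s*y*.014+x*.011).round(1))
```

```text
-1 [[282.  196.9]]
1 [[318.5 191.5]]
bar -1 [[295.1 193.2]]
bar 1 [[307.2 191.4]]
```

Call:
drive_tool --deltas '[{"slide": [0,0,0],"delta_rot": [0,0,0],"hand": 1},{"slide": [0,0,0],"delta_rot": [0,0,0],"hand": 1},{"slide": [0,0,0],"delta_rot": [0,0,0],"hand": 0.8},{"slide": [0,0,0],"delta_rot": [0,0,0],"hand": 0.6},{"slide": [0,0,0],"delta_rot": [0,0,0],"hand": 0.6}]'

```text
time_s: 3.42
eef_pos: [0.441, 0.037, 0.0579]
eef_rot: [0.0, 0.745, 0.667, 0.0]
wrist_force: [-0.1, -0.3, 0.7]
opening: 0.597
```

```bash
python3 plan.py .441 .0379 .057 -.108
```

```text
t 3.42 p [0.441  0.037  0.0579] yaw -0.1104 -> -0.108 F [-0.1 -0.3  0.7] open 0.597 q1,q6 [-0.19 -0.08] tilt [ 0.0001 -0.    ]
slide [0.018, -0.001, 0.017] rot [0.0, 0.0, -0.0008]
```

Call:
drive_tool --deltas '[{"slide": [0.02,0,0.02],"delta_rot": [0,0,-0.001],"hand": 0.4},{"slide": [0,0,0],"delta_rot": [0,0,0],"hand": 0.2},{"slide": [0,0,0],"delta_rot": [0,0,0],"hand": 0},{"slide": [0,0,0],"delta_rot": [0,0,0],"hand": 0},{"slide": [0,0,0],"delta_rot": [0,0,0],"hand": 0}]'

```text
time_s: 4.05
eef_pos: [0.4412, 0.0381, 0.057]
eef_rot: [0.0, 0.744, 0.668, 0.0]
wrist_force: [-1.0, 0.8, 5.4]
opening: 0.315
```

Call:
drive_tool --deltas '[{"slide": [0,0,-0.03],"delta_rot": [0,0,0],"hand": 0},{"slide": [0,0,-0.1],"delta_rot": [0,0,0],"hand": 0},{"slide": [0,0,-0.1],"delta_rot": [0,0,0],"hand": 0},{"slide": [0,0,0],"delta_rot": [0,0,0],"hand": 0},{"slide": [0,0,0],"delta_rot": [0,0,0],"hand": 0}]'

```text
time_s: 4.68
eef_pos: [0.441, 0.038, 0.0683]
eef_rot: [-0.0, 0.744, 0.668, -0.0]
wrist_force: [-0.3, -0.6, -2.6]
opening: 0.314
```

```bash
python3 plan.py .441 .0379 .15 -.108; python3 look.py d1 side 250 110 100 140 5
```

```text
t 4.67 p [0.441  0.038  0.0683] yaw -0.1072 -> -0.108 F [-0.3 -0.6 -2.6] open 0.314 q1,q6 [-0.18 -0.08] tilt [-0. -0.]
slide [-0.001, 0.0, -0.817] rot [-0.0, 0.0, 0.0001]
slide [-0.001, 0.0, -0.818] rot [-0.0, 0.0, 0.0002]
```

View pics/d1.png

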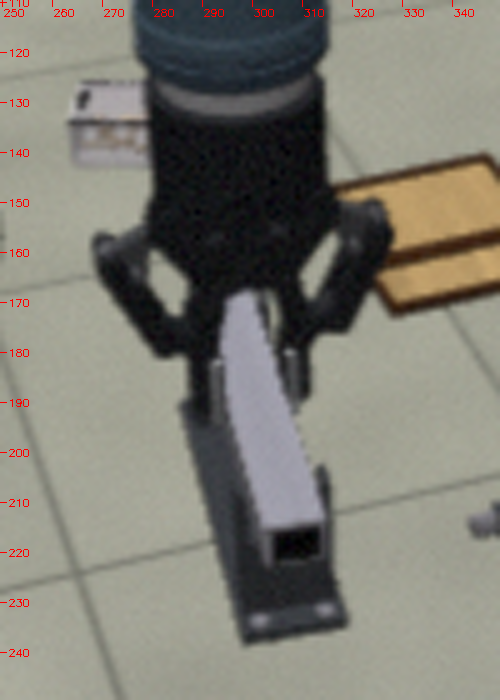

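The bar is up 11 mm, level and gripped at its middle (near end at (306,216), before at (303,220)). Lifting on straight up.

Call:
drive_tool --deltas '[{"slide": [0,0,-0.3],"delta_rot": [0,0,0],"hand": 0},{"slide": [0,0,-0.5],"delta_rot": [0,0,0],"hand": 0},{"slide": [0,0,-0.5],"delta_rot": [0,0,0],"hand": 0},{"slide": [0,0,-0.4],"delta_rot": [0,0,0],"hand": 0},{"slide": [0,0,-0.2],"delta_rot": [0,0,0],"hand": 0}]'

```text
time_s: 5.35
eef_pos: [0.4419, 0.0379, 0.1653]
eef_rot: [0.001, 0.744, 0.668, 0.001]
wrist_force: [-0.1, -0.5, -4.0]
opening: 0.312
```

```bash
python3 plan.py .612 -.218 .16 -1.627 .6
```

```text
t 5.35 p [0.4419 0.0379 0.1653] yaw -0.1071 -> -1.627 F [-0.1 -0.5 -4. ] open 0.312 q1,q6 [-0.18 -0.08] tilt [ 0.0027 -0.0005]
slide [-0.43, 0.357, 0.011] rot [0.0001, -0.0001, 0.044]
slide [-0.376, 0.413, 0.01] rot [0.0001, -0.0001, 0.044]
slide [-0.315, 0.461, 0.011] rot [0.0001, -0.0001, 0.044]
slide [-0.25, 0.5, 0.01] rot [0.0001, -0.0001, 0.044]
slide [-0.177, 0.53, 0.011] rot [0.0001, -0.0001, 0.044]
slide [-0.104, 0.549, 0.01] rot [0.0001, -0.0001, 0.044]
slide [-0.026, 0.558, 0.01] rot [0.0001, -0.0001, 0.044]
slide [0.05, 0.557, 0.01] rot [0.0001, -0.0001, 0.044]
slide [0.127, 0.544, 0.01] rot [0.0001, -0.0001, 0.044]
slide [0.201, 0.521, 0.01] rot [0.0001, -0.0001, 0.044]
slide [0.27, 0.489, 0.009] rot [0.0001, 0.0004, 0.0438]
```

Call:
drive_tool --deltas '[{"slide": [0,0,0],"delta_rot": [0,0,0],"hand": 0},{"slide": [-0.43,0.36,0.01],"delta_rot": [0,0,0.044],"hand": 0},{"slide": [-0.38,0.41,0.01],"delta_rot": [0,0,0.044],"hand": 0},{"slide": [-0.32,0.46,0.01],"delta_rot": [0,0,0.044],"hand": 0},{"slide": [-0.25,0.5,0.01],"delta_rot": [0,0,0.044],"hand": 0}]'

```text
time_s: 5.98
eef_pos: [0.5024, -0.056, 0.16]
eef_rot: [-0.001, 0.899, 0.438, -0.001]
wrist_force: [-0.1, 0.2, -3.2]
opening: 0.31
```

Call:
drive_tool --deltas '[{"slide": [-0.18,0.53,0.01],"delta_rot": [0,0,0.044],"hand": 0},{"slide": [-0.1,0.55,0.01],"delta_rot": [0,0,0.044],"hand": 0},{"slide": [-0.03,0.56,0.01],"delta_rot": [0,0,0.044],"hand": 0},{"slide": [0.05,0.56,0.01],"delta_rot": [0,0,0.044],"hand": 0},{"slide": [0.13,0.54,0.01],"delta_rot": [0,0,0.044],"hand": 0}]'

```text
time_s: 6.6
eef_pos: [0.5798, -0.1723, 0.1571]
eef_rot: [-0.001, 0.994, 0.107, -0.001]
wrist_force: [1.0, 0.0, -1.9]
opening: 0.308
```

Call:
drive_tool --deltas '[{"slide": [0.2,0.52,0.01],"delta_rot": [0,0,0.044],"hand": 0},{"slide": [0.27,0.49,0.01],"delta_rot": [0,0,0.044],"hand": 0},{"slide": [0,0,0],"delta_rot": [0,0,0],"hand": 0},{"slide": [0,0,0],"delta_rot": [0,0,0],"hand": 0},{"slide": [0,0,0],"delta_rot": [0,0,0],"hand": 0}]'

```text
time_s: 7.22
eef_pos: [0.6105, -0.2174, 0.1572]
eef_rot: [-0.0, 1.0, -0.028, -0.001]
wrist_force: [0.2, 0.5, -2.1]
opening: 0.313
```

```bash
python3 plan.py .612 -.218 .06 -1.627 .6;  python3 look.py e1 side 330 170 150 150 5
```

```text
t 7.22 p [ 0.6105 -0.2174  0.1572] yaw -1.6263 -> -1.627 F [ 0.2  0.5 -2.1] open 0.313 q1,q6 [-0.53  1.1 ] tilt [-0.0012  0.0008]
slide [0.008, 0.003, 0.486] rot [-0.0001, 0.0001, 0.0001]
slide [0.009, 0.002, 0.486] rot [-0.0001, 0.0001, 0.0001]
slide [0.008, 0.003, 0.486] rot [-0.0001, 0.0001, 0.0001]
slide [0.008, 0.002, 0.486] rot [0.0001, 0.0001, -0.0001]
```

View pics/e1.png

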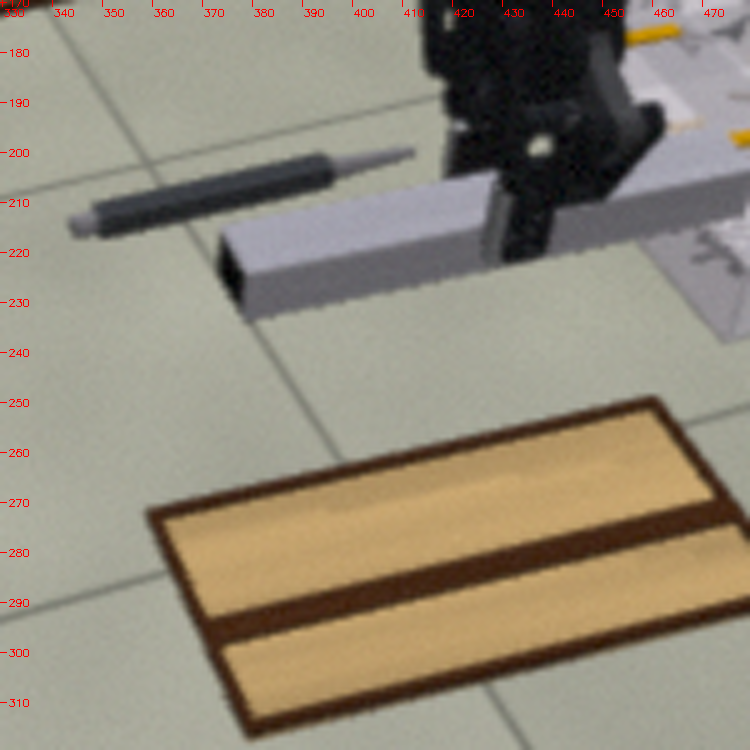

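The bar hangs level and parallel to the tray (near end at (375,222)). Descending to about 17 mm above the floor.

Call:
drive_tool --deltas '[{"slide": [0.02,0,0.5],"delta_rot": [0,0,0],"hand": 0},{"slide": [0.01,0,0.7],"delta_rot": [0,0,0],"hand": 0},{"slide": [0,0,0.7],"delta_rot": [0,0,0],"hand": 0},{"slide": [0,0,0.5],"delta_rot": [0,0,0],"hand": 0},{"slide": [0,0,0.2],"delta_rot": [0,0,0],"hand": 0}]'

```text
time_s: 7.9
eef_pos: [0.6114, -0.2174, 0.0261]
eef_rot: [-0.001, 1.0, -0.028, -0.001]
wrist_force: [0.3, -0.9, -2.8]
opening: 0.311
```

Call:
drive_tool --deltas '[{"slide": [0,0,0],"delta_rot": [0,0,0],"hand": 0},{"slide": [0,0,0],"delta_rot": [0,0,0],"hand": 0},{"slide": [0,0,0],"delta_rot": [0,0,0],"hand": 0},{"slide": [0,0,0],"delta_rot": [0,0,0],"hand": 0},{"slide": [0,0,0],"delta_rot": [0,0,0],"hand": 0}]'

```text
time_s: 8.52
eef_pos: [0.6127, -0.2186, 0.0282]
eef_rot: [0.0, 1.0, -0.028, 0.0]
wrist_force: [0.6, -0.3, -3.0]
opening: 0.312
```

```bash
python3 plan.py .612 -.218 .010 -1.627 .6;  python3 look.py e2 side 345 190 150 140 5; python3 look.py e3 top 370 90 100 120 5
```

```text
t 8.53 p [ 0.6127 -0.2186  0.0282] yaw -1.6277 -> -1.627 F [ 0.6 -0.3 -3. ] open 0.312 q1,q6 [-0.52  1.1 ] tilt [ 0.0005 -0.0003]
slide [-0.015, -0.011, 0.363] rot [0.0001, -0.0001, -0.0002]
```

View pics/e2.png

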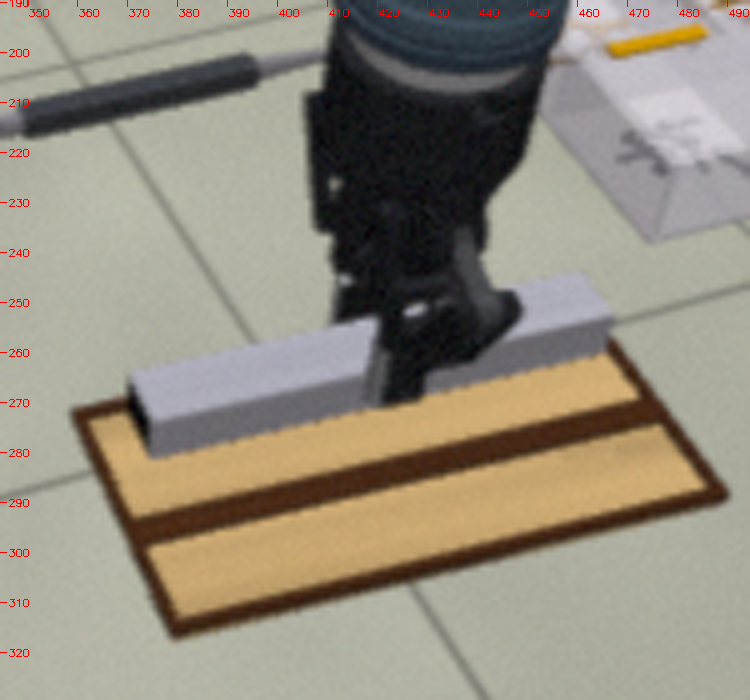

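View pics/e3.png

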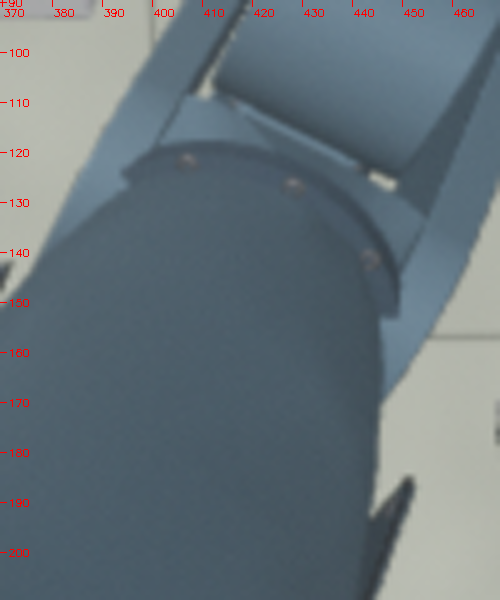

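Run:
```python
import pickle;from h import *
c=pickle.load(open("pics/e2.pkl","rb"))
def loc(uv,z):
    p=ray(c,uv,z)[0,:2]-np.array([.6098,-.2454]);a=.0521;return (p[0]*np.cos(a)-p[1]*np.sin(a),p[0]*np.sin(a)+p[1]*np.cos(a))
for X,Y,z in((152,458,.0212),(613,352,.0212),(613,318,.0452),(150,420,.0452)): print(loc((X/5+345-.5,Y/5+190-.5),z))
```

```text
(np.float64(-0.0985070969412418), np.float64(0.014283874016968855))
(np.float64(0.10286969920574253), np.float64(0.012578244213876814))
(np.float64(0.09611543387614599), np.float64(0.010850458369029078))
(np.float64(-0.10128828462268175), np.float64(0.013824299570132526))
```

Bar centred in the wide bay within 3 mm by the tray as seen in the same camera. Lowering to touch.

Call:
drive_tool --deltas '[{"slide": [0,0,0.12],"delta_rot": [0,0,0],"hand": 0},{"slide": [0,0,0.12],"delta_rot": [0,0,0],"hand": 0},{"slide": [0,0,0.08],"delta_rot": [0,0,0],"hand": 0},{"slide": [0,0,0.02],"delta_rot": [0,0,0],"hand": 0},{"slide": [0,0,0],"delta_rot": [0,0,0],"hand": 0}]'

```text
time_s: 9.25
eef_pos: [0.6126, -0.2185, 0.0107]
eef_rot: [-0.0, 1.0, -0.028, -0.0]
wrist_force: [0.4, 0.3, -3.3]
opening: 0.314
```

Call:
drive_tool --deltas '[{"slide": [0,0,0.01],"delta_rot": [0,0,0],"hand": 0},{"slide": [0,0,0.01],"delta_rot": [0,0,0],"hand": 0},{"slide": [0,0,0],"delta_rot": [0,0,0],"hand": 0},{"slide": [0,0,0],"delta_rot": [0,0,0],"hand": 0},{"slide": [0,0,0],"delta_rot": [0,0,0],"hand": 0}]'

```text
time_s: 9.88
eef_pos: [0.6127, -0.2186, 0.01]
eef_rot: [0.0, 1.0, -0.028, 0.0]
wrist_force: [-0.3, 0.0, 0.1]
opening: 0.314
```

Contact (the bar's weight is off the wrist). Releasing.

Call:
drive_tool --deltas '[{"slide": [0,0,0],"delta_rot": [0,0,0],"hand": 0.36},{"slide": [0,0,0],"delta_rot": [0,0,0],"hand": 0.45},{"slide": [0,0,0],"delta_rot": [0,0,0],"hand": 0.55},{"slide": [0,0,0],"delta_rot": [0,0,0],"hand": 0.55},{"slide": [0,0,-0.2],"delta_rot": [0,0,0],"hand": 0.55}]'

```text
time_s: 10.5
eef_pos: [0.6118, -0.2181, 0.0192]
eef_rot: [-0.0, 1.0, -0.029, -0.001]
wrist_force: [0.4, 0.1, 0.2]
opening: 0.551
```

Call:
drive_tool --deltas '[{"slide": [0,0,-0.5],"delta_rot": [0,0,0],"hand": 0.55},{"slide": [0,0,-0.6],"delta_rot": [0,0,0],"hand": 0.55},{"slide": [0,0,-0.6],"delta_rot": [0,0,0],"hand": 0.55},{"slide": [0,0,-0.4],"delta_rot": [0,0,0],"hand": 0.55},{"slide": [0,0,0],"delta_rot": [0,0,0],"hand": 0.55}]'

```text
time_s: 11.12
eef_pos: [0.6138, -0.2192, 0.1271]
eef_rot: [0.001, 1.0, -0.028, 0.002]
wrist_force: [0.4, 0.6, -1.6]
opening: 0.554
```

```bash
python3 look.py f1 side 345 190 150 140 5;  python3 plan.py .6078 -.0074 .1 -1.596 .8
```

```text
t 11.18 p [ 0.6128 -0.2186  0.1253] yaw -1.6278 -> -1.596 F [-0.2  0.2 -1. ] open 0.549 q1,q6 [-0.52  1.1 ] tilt [ 0.001  -0.0006]
slide [-0.057, -0.702, 0.084] rot [0.0, -0.0001, -0.0017]
slide [-0.053, -0.702, 0.084] rot [0.0, -0.0001, -0.0017]
slide [-0.049, -0.703, 0.083] rot [0.0, -0.0001, -0.0017]
slide [-0.046, -0.703, 0.084] rot [0.0, -0.0001, -0.0017]
slide [-0.041, -0.703, 0.084] rot [0.0, -0.0001, -0.0017]
slide [-0.038, -0.703, 0.084] rot [0.0002, 0.0002, -0.0016]
```

View pics/f1.png

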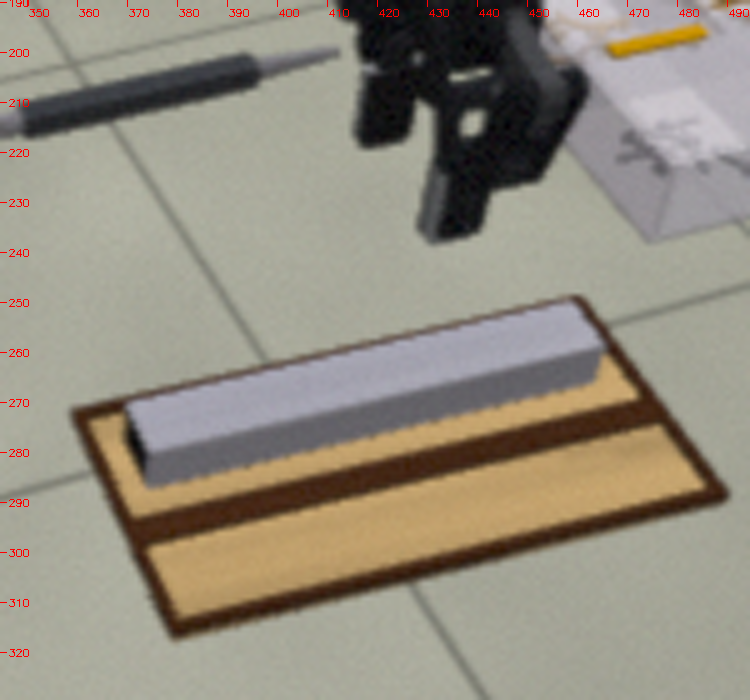

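The bar lies flat in the wide bay, clear of rim and web (near end at (370,276)). Now the long punch.

Call:
drive_tool --deltas '[{"slide": [-0.06,-0.7,0.1],"delta_rot": [0,0,-0.002],"hand": 0.55},{"slide": [-0.05,-0.7,0.1],"delta_rot": [0,0,-0.002],"hand": 0.55},{"slide": [-0.05,-0.7,0.1],"delta_rot": [0,0,-0.002],"hand": 0.55},{"slide": [-0.05,-0.7,0.1],"delta_rot": [0,0,-0.002],"hand": 0.55},{"slide": [-0.04,-0.7,0.1],"delta_rot": [0,0,-0.002],"hand": 0.55}]'

```text
time_s: 11.8
eef_pos: [0.6064, -0.0417, 0.0976]
eef_rot: [-0.0, 1.0, -0.013, -0.002]
wrist_force: [-0.6, -0.1, 0.1]
opening: 0.553
```

Call:
drive_tool --deltas '[{"slide": [-0.04,-0.7,0.1],"delta_rot": [0,0,0],"hand": 0.55},{"slide": [0,0,0.4],"delta_rot": [0,0,0],"hand": 0.55},{"slide": [0,0,0.4],"delta_rot": [0,0,0],"hand": 0.55},{"slide": [0,0,0],"delta_rot": [0,0,0],"hand": 0.55},{"slide": [0,0,0],"delta_rot": [0,0,0],"hand": 0.55}]'

```text
time_s: 12.42
eef_pos: [0.6068, -0.009, 0.0545]
eef_rot: [0.0, 1.0, -0.013, -0.0]
wrist_force: [0.1, -0.3, -0.3]
opening: 0.551
```

```bash
python3 plan.py .6078 -.0074 .0055 -1.596 .8; python3 look.py g1 side 320 120 130 120 6
```

```text
t 12.43 p [ 0.6068 -0.009   0.0545] yaw -1.5976 -> -1.596 F [ 0.1 -0.3 -0.3] open 0.551 q1,q6 [-0.21  1.39] tilt [-0.0004 -0.    ]
slide [0.01, -0.017, 0.49] rot [0.0, 0.0001, -0.0003]
slide [0.01, -0.017, 0.49] rot [0.0, 0.0, -0.0002]
```

View pics/g1.png

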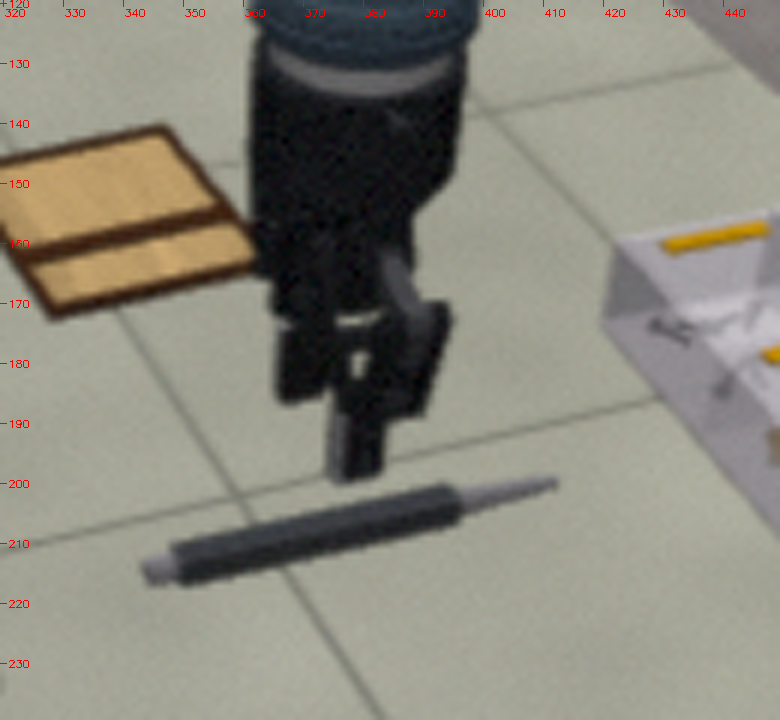

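Call:
drive_tool --deltas '[{"slide": [0.02,-0.03,0.4],"delta_rot": [0,0,0],"hand": 0.55},{"slide": [0,0,0.4],"delta_rot": [0,0,0],"hand": 0.55},{"slide": [0,0,0.17],"delta_rot": [0,0,0],"hand": 0.55},{"slide": [0,0,0],"delta_rot": [0,0,0],"hand": 0.55},{"slide": [0,0,0],"delta_rot": [0,0,0],"hand": 0.55}]'

```text
time_s: 13.1
eef_pos: [0.6081, -0.0066, 0.0066]
eef_rot: [0.0, 1.0, -0.013, 0.0]
wrist_force: [-0.1, 0.5, 0.5]
opening: 0.551
```

```bash
python3 plan.py .6078 -.0074 .0055 -1.596 .8; python3 look.py g2 side 320 140 110 100 7
```

```text
t 13.1 p [ 0.6081 -0.0066  0.0066] yaw -1.5962 -> -1.596 F [-0.1  0.5  0.5] open 0.551 q1,q6 [-0.21  1.39] tilt [ 0.0006 -0.0001]
slide [-0.007, 0.016, 0.022] rot [0.0, -0.0002, -0.0001]
```

View pics/g2.png

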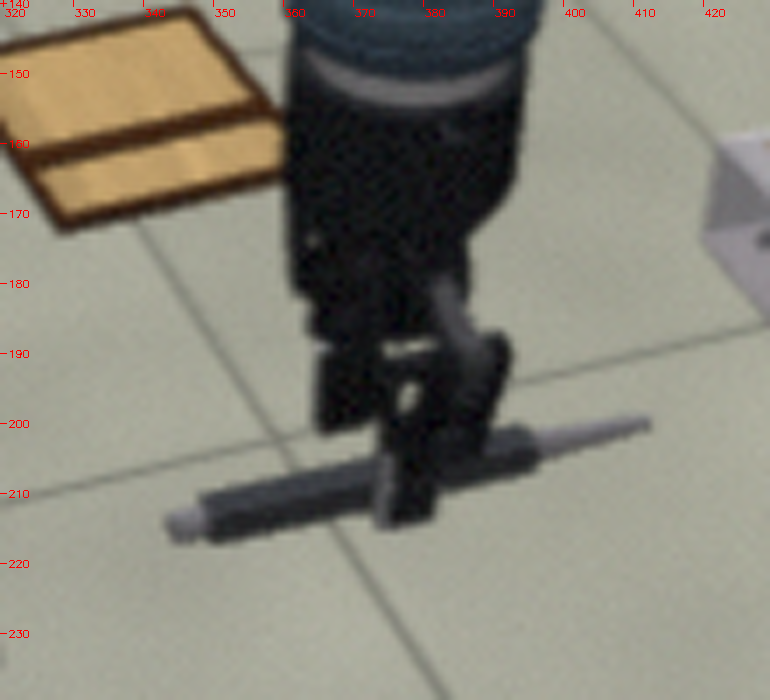

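Fingers straddle the punch, with the near fingertip at (376,215) in front of the shank. Closing.

Call:
drive_tool --deltas '[{"slide": [0,0,0.02],"delta_rot": [0,0,0],"hand": 0.4},{"slide": [0,0,0],"delta_rot": [0,0,0],"hand": 0.25},{"slide": [0,0,0],"delta_rot": [0,0,0],"hand": 0},{"slide": [0,0,0],"delta_rot": [0,0,0],"hand": 0},{"slide": [0,0,0],"delta_rot": [0,0,0],"hand": 0}]'

```text
time_s: 13.78
eef_pos: [0.6081, -0.0067, 0.0059]
eef_rot: [0.0, 1.0, -0.013, 0.0]
wrist_force: [-0.7, 0.0, 5.6]
opening: 0.136
```

Call:
drive_tool --deltas '[{"slide": [0,0,-0.1],"delta_rot": [0,0,0],"hand": 0},{"slide": [0,0,-0.4],"delta_rot": [0,0,0],"hand": 0},{"slide": [0,0,-0.6],"delta_rot": [0,0,0],"hand": 0},{"slide": [0,0,-0.6],"delta_rot": [0,0,0],"hand": 0},{"slide": [0,0,-0.3],"delta_rot": [0,0,0],"hand": 0}]'

```text
time_s: 14.4
eef_pos: [0.609, -0.0067, 0.1082]
eef_rot: [0.0, 1.0, -0.013, 0.002]
wrist_force: [0.9, -0.3, -1.6]
opening: 0.138
```

```bash
python3 look.py g3 side 320 110 130 120 6;  python3 plan.py .594 -.2755 .1 -1.627 .8
```

```text
t 14.45 p [ 0.6097 -0.0068  0.1095] yaw -1.5961 -> -1.627 F [2.4 1.  0.4] open 0.14 q1,q6 [-0.21  1.39] tilt [ 0.0052 -0.0011]
slide [-0.026, 0.768, 0.028] rot [0.0, -0.0002, 0.0014]
slide [-0.022, 0.769, 0.027] rot [0.0, -0.0002, 0.0014]
slide [-0.018, 0.769, 0.028] rot [0.0, -0.0002, 0.0014]
slide [-0.016, 0.768, 0.028] rot [0.0, -0.0002, 0.0014]
slide [-0.012, 0.769, 0.027] rot [0.0, -0.0002, 0.0014]
slide [-0.008, 0.769, 0.028] rot [0.0, -0.0002, 0.0014]
slide [-0.005, 0.769, 0.027] rot [0.0003, -0.0005, 0.0014]
```

View pics/g3.png

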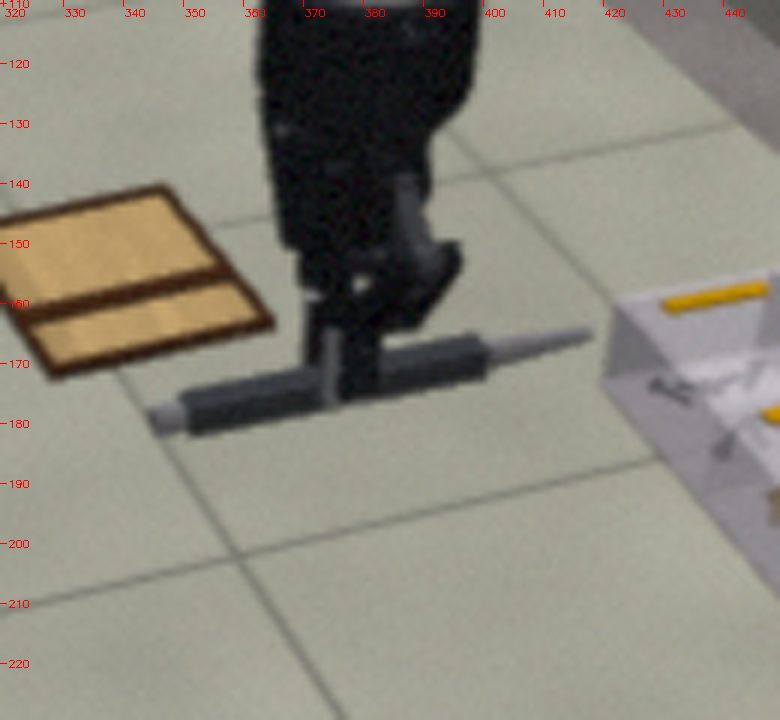

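Lifted level. Moving to the narrow bay.

Call:
drive_tool --deltas '[{"slide": [-0.03,0.6,0.02],"delta_rot": [0,0,0.0015],"hand": 0},{"slide": [-0.03,0.78,0.02],"delta_rot": [0,0,0.0015],"hand": 0},{"slide": [-0.02,0.78,0.02],"delta_rot": [0,0,0.0015],"hand": 0},{"slide": [-0.02,0.78,0.02],"delta_rot": [0,0,0.0015],"hand": 0},{"slide": [-0.01,0.78,0.02],"delta_rot": [0,0,0.0015],"hand": 0}]'

```text
time_s: 15.08
eef_pos: [0.5949, -0.1932, 0.0994]
eef_rot: [-0.0, 1.0, -0.025, -0.001]
wrist_force: [0.3, -0.3, -1.7]
opening: 0.142
```

Call:
drive_tool --deltas '[{"slide": [-0.01,0.78,0.02],"delta_rot": [0,0,0.0015],"hand": 0},{"slide": [-0.01,0.7,0.02],"delta_rot": [0,0,0.001],"hand": 0},{"slide": [0,0.18,0],"delta_rot": [0,0,0],"hand": 0},{"slide": [0,0,0],"delta_rot": [0,0,0],"hand": 0},{"slide": [0,0,0],"delta_rot": [0,0,0],"hand": 0}]'

```text
time_s: 15.7
eef_pos: [0.5903, -0.2737, 0.0979]
eef_rot: [-0.0, 1.0, -0.028, -0.0]
wrist_force: [-0.0, -0.2, -2.3]
opening: 0.141
```

```bash
python3 plan.py .594 -.2752 .03 -1.627 .8
```

```text
t 15.7 p [ 0.5903 -0.2737  0.0979] yaw -1.6268 -> -1.627 F [-0.  -0.2 -2.3] open 0.141 q1,q6 [-0.62  1.01] tilt [-0.0007  0.001 ]
slide [0.038, 0.014, 0.679] rot [-0.0001, 0.0001, 0.0]
slide [0.039, 0.013, 0.679] rot [-0.0002, 0.0001, 0.0001]
```

Call:
drive_tool --deltas '[{"slide": [0.04,0.01,0.4],"delta_rot": [0,0,0],"hand": 0},{"slide": [0.03,0.01,0.5],"delta_rot": [0,0,0],"hand": 0},{"slide": [0,0,0.4],"delta_rot": [0,0,0],"hand": 0},{"slide": [0,0,0.1],"delta_rot": [0,0,0],"hand": 0},{"slide": [0,0,0],"delta_rot": [0,0,0],"hand": 0}]'

```text
time_s: 16.32
eef_pos: [0.5937, -0.276, 0.0279]
eef_rot: [-0.0, 1.0, -0.028, -0.0]
wrist_force: [0.4, -0.1, -1.4]
opening: 0.139
```

```bash
python3 plan.py .594 -.2752 .009 -1.627 .8; python3 look.py i1 side 340 230 150 100 5
```

```text
t 16.32 p [ 0.5937 -0.276   0.0279] yaw -1.6275 -> -1.627 F [ 0.4 -0.1 -1.4] open 0.139 q1,q6 [-0.62  1.01] tilt [-0.0006  0.0004]
slide [0.005, -0.017, 0.377] rot [-0.0001, 0.0002, -0.0002]
```

View pics/i1.png

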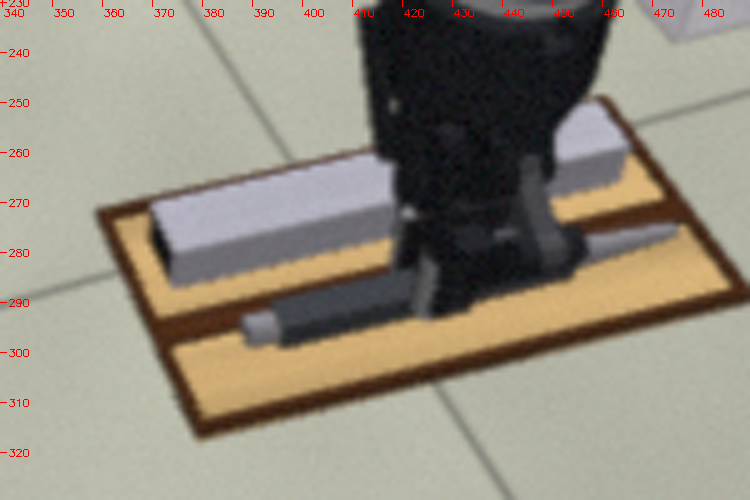

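Run:
```python
import pickle;from h import *
c=pickle.load(open("pics/i1.pkl","rb"))
def loc(uv,z):
    p=ray(c,uv,z)[0,:2]-np.array([.6098,-.2454]);a=.0521;return (p[0]*np.cos(a)-p[1]*np.sin(a),p[0]*np.sin(a)+p[1]*np.cos(a))
for X,Y,z in((248,332,.029),(680,228,.029)): print(loc((X/5+340-.5,Y/5+230-.5),z))
```

```text
(np.float64(-0.0889929236833162), np.float64(-0.03171762405061236))
(np.float64(0.0918951029651453), np.float64(-0.03292464819877715))
```

Head and point both lie within 2 mm of the narrow bay's centre line (−33 mm) and centred lengthwise. Setting down.

Call:
drive_tool --deltas '[{"slide": [0,0,0.12],"delta_rot": [0,0,0],"hand": 0},{"slide": [0,0,0.12],"delta_rot": [0,0,0],"hand": 0},{"slide": [0,0,0.1],"delta_rot": [0,0,0],"hand": 0},{"slide": [0,0,0.03],"delta_rot": [0,0,0],"hand": 0},{"slide": [0,0,0],"delta_rot": [0,0,0],"hand": 0}]'

```text
time_s: 17.0
eef_pos: [0.5937, -0.2763, 0.0096]
eef_rot: [-0.0, 1.0, -0.028, -0.0]
wrist_force: [-0.1, 0.3, -2.0]
opening: 0.142
```

Call:
drive_tool --deltas '[{"slide": [0,0,0.01],"delta_rot": [0,0,0],"hand": 0},{"slide": [0,0,0],"delta_rot": [0,0,0],"hand": 0},{"slide": [0,0,0],"delta_rot": [0,0,0],"hand": 0},{"slide": [0,0,0],"delta_rot": [0,0,0],"hand": 0},{"slide": [0,0,0],"delta_rot": [0,0,0],"hand": 0}]'

```text
time_s: 17.62
eef_pos: [0.5938, -0.2763, 0.0093]
eef_rot: [0.0, 1.0, -0.028, 0.0]
wrist_force: [0.4, 0.7, -1.3]
opening: 0.143
```

Call:
drive_tool --deltas '[{"slide": [0,0,0.01],"delta_rot": [0,0,0],"hand": 0},{"slide": [0,0,0.005],"delta_rot": [0,0,0],"hand": 0},{"slide": [0,0,0],"delta_rot": [0,0,0],"hand": 0},{"slide": [0,0,0],"delta_rot": [0,0,0],"hand": 0},{"slide": [0,0,0],"delta_rot": [0,0,0],"hand": 0}]'

```text
time_s: 18.25
eef_pos: [0.5939, -0.2764, 0.0089]
eef_rot: [0.0, 1.0, -0.028, 0.0]
wrist_force: [-2.5, 2.0, 4.3]
opening: 0.14
```

Contact (+4 N). Opening a little, then up.

Call:
drive_tool --deltas '[{"slide": [0,0,0],"delta_rot": [0,0,0],"hand": 0.18},{"slide": [0,0,0],"delta_rot": [0,0,0],"hand": 0.25},{"slide": [0,0,0],"delta_rot": [0,0,0],"hand": 0.33},{"slide": [0,0,0],"delta_rot": [0,0,0],"hand": 0.33},{"slide": [0,0,-0.2],"delta_rot": [0,0,0],"hand": 0.33}]'

```text
time_s: 18.88
eef_pos: [0.5931, -0.2758, 0.0179]
eef_rot: [-0.001, 1.0, -0.028, -0.001]
wrist_force: [-0.4, 0.6, 0.1]
opening: 0.329
```

Call:
drive_tool --deltas '[{"slide": [0,0,-0.6],"delta_rot": [0,0,0],"hand": 0.4},{"slide": [0,0,-0.9],"delta_rot": [0,0,0],"hand": 1},{"slide": [0,0,-0.9],"delta_rot": [0,0,0],"hand": 1},{"slide": [0,0,-0.4],"delta_rot": [0,0,0],"hand": 1},{"slide": [0,0,0],"delta_rot": [0,0,0],"hand": 1}]'

```text
time_s: 19.5
eef_pos: [0.5946, -0.2768, 0.1603]
eef_rot: [0.001, 1.0, -0.028, 0.001]
wrist_force: [-0.1, 0.9, -0.5]
opening: 1.0
```

```bash
python3 look.py j1 side 340 230 150 100 5;  python3 plan.py .4725 .396 .15 -1.93 .95
```

```text
t 19.55 p [ 0.5936 -0.2762  0.1581] yaw -1.6277 -> -1.93 F [ 0.6 -0.2 -0.9] open 0.997 q1,q6 [-0.62  1.01] tilt [-0.0002  0.0001]
slide [-0.212, -0.886, 0.011] rot [-0.0, 0.0, 0.0064]
slide [-0.23, -0.881, 0.011] rot [-0.0, 0.0, 0.0064]
slide [-0.248, -0.876, 0.011] rot [-0.0, 0.0, 0.0064]
slide [-0.265, -0.871, 0.011] rot [-0.0, 0.0, 0.0064]
slide [-0.283, -0.866, 0.01] rot [-0.0, 0.0, 0.0064]
slide [-0.3, -0.86, 0.011] rot [-0.0, 0.0, 0.0064]
slide [-0.317, -0.853, 0.011] rot [-0.0, 0.0, 0.0064]
slide [-0.334, -0.847, 0.011] rot [-0.0, 0.0, 0.0064]
slide [-0.351, -0.84, 0.011] rot [-0.0, 0.0, 0.0064]
slide [-0.368, -0.833, 0.011] rot [-0.0, 0.0, 0.0064]
slide [-0.385, -0.826, 0.011] rot [-0.0, 0.0, 0.0064]
slide [-0.402, -0.817, 0.011] rot [-0.0, 0.0, 0.0064]
slide [-0.417, -0.809, 0.01] rot [-0.0, 0.0, 0.0064]
slide [-0.434, -0.801, 0.011] rot [-0.0, 0.0, 0.0064]
slide [-0.45, -0.792, 0.011] rot [-0.0, 0.0001, 0.0066]
```

View pics/j1.png

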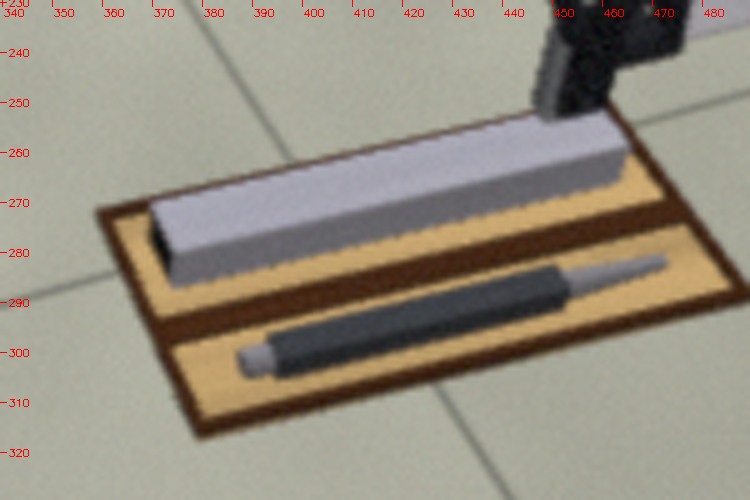

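Both items of the long kit lie flat in their bays. Now the screw box (refined to (0.473, 0.3975), yaw −0.345, since the top view's right edge picks included its side wall).

Call:
drive_tool --deltas '[{"slide": [-0.21,-0.7,0.01],"delta_rot": [0,0,0.006],"hand": 1},{"slide": [-0.23,-0.88,0.01],"delta_rot": [0,0,0.006],"hand": 1},{"slide": [-0.25,-0.88,0.01],"delta_rot": [0,0,0.006],"hand": 1},{"slide": [-0.26,-0.87,0.01],"delta_rot": [0,0,0.006],"hand": 1},{"slide": [-0.28,-0.87,0.01],"delta_rot": [0,0,0.006],"hand": 1}]'

```text
time_s: 20.18
eef_pos: [0.5507, -0.0595, 0.1531]
eef_rot: [-0.001, 0.997, -0.076, -0.002]
wrist_force: [0.3, 0.4, -0.3]
opening: 1.005
```

Call:
drive_tool --deltas '[{"slide": [-0.3,-0.86,0.01],"delta_rot": [0,0,0.006],"hand": 1},{"slide": [-0.32,-0.85,0.01],"delta_rot": [0,0,0.006],"hand": 1},{"slide": [-0.33,-0.85,0.01],"delta_rot": [0,0,0.006],"hand": 1},{"slide": [-0.35,-0.84,0.01],"delta_rot": [0,0,0.006],"hand": 1},{"slide": [-0.37,-0.83,0.01],"delta_rot": [0,0,0.006],"hand": 1}]'

```text
time_s: 20.8
eef_pos: [0.5083, 0.1633, 0.1508]
eef_rot: [0.0, 0.992, -0.123, -0.002]
wrist_force: [0.0, 0.3, 0.1]
opening: 0.998
```

Call:
drive_tool --deltas '[{"slide": [-0.38,-0.83,0.01],"delta_rot": [0,0,0.006],"hand": 1},{"slide": [-0.4,-0.82,0.01],"delta_rot": [0,0,0.006],"hand": 1},{"slide": [-0.42,-0.81,0.01],"delta_rot": [0,0,0.006],"hand": 1},{"slide": [-0.43,-0.8,0.01],"delta_rot": [0,0,0.006],"hand": 1},{"slide": [0,0,0],"delta_rot": [0,0,0],"hand": 1}]'

```text
time_s: 21.42
eef_pos: [0.4735, 0.343, 0.1486]
eef_rot: [0.001, 0.987, -0.158, -0.002]
wrist_force: [-0.2, -1.2, -0.2]
opening: 0.997
```

```bash
python3 plan.py .473 .3975 .08 -1.916 .8
```

```text
t 21.43 p [0.4735 0.343  0.1486] yaw -1.8877 -> -1.916 F [-0.2 -1.2 -0.2] open 0.997 q1,q6 [0.42 2.31] tilt [-0.0043 -0.0014]
slide [-0.114, -0.345, 0.457] rot [0.0003, 0.0004, 0.003]
slide [-0.119, -0.344, 0.457] rot [0.0003, 0.0004, 0.003]
slide [-0.122, -0.342, 0.457] rot [0.0003, 0.0004, 0.003]
```

Call:
drive_tool --deltas '[{"slide": [-0.1,-0.3,0.4],"delta_rot": [0,0,0.003],"hand": 1},{"slide": [-0.12,-0.34,0.4],"delta_rot": [0,0,0.003],"hand": 1},{"slide": [-0.1,-0.2,0.4],"delta_rot": [0,0,0.002],"hand": 1},{"slide": [0,0,0],"delta_rot": [0,0,0],"hand": 1},{"slide": [0,0,0],"delta_rot": [0,0,0],"hand": 1}]'

```text
time_s: 22.05
eef_pos: [0.4745, 0.385, 0.0911]
eef_rot: [0.001, 0.985, -0.172, -0.0]
wrist_force: [-0.5, -0.2, 0.6]
opening: 0.998
```

```bash
python3 plan.py .473 .3975 .006 -1.916 .8; python3 look.py k1 side 220 60 120 100 6;python3 look.py k2 top 140 150 120 90 6
```

```text
t 22.05 p [0.4745 0.385  0.0911] yaw -1.9171 -> -1.916 F [-0.5 -0.2  0.6] open 0.998 q1,q6 [0.49 2.41] tilt [-0.001  -0.0009]
slide [-0.037, -0.075, 0.568] rot [0.0001, 0.0001, -0.0001]
slide [-0.037, -0.076, 0.567] rot [0.0001, 0.0001, -0.0001]
slide [-0.038, -0.075, 0.568] rot [0.0002, 0.0, -0.0002]
```

View pics/k1.png

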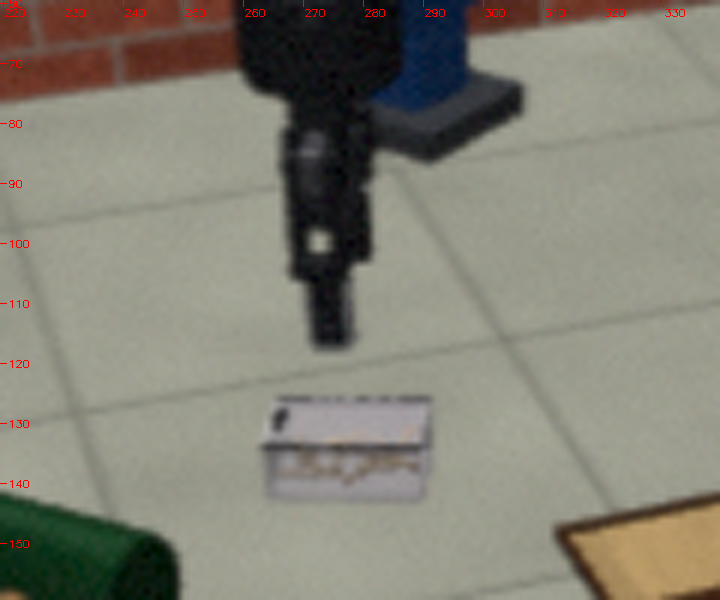

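View pics/k2.png

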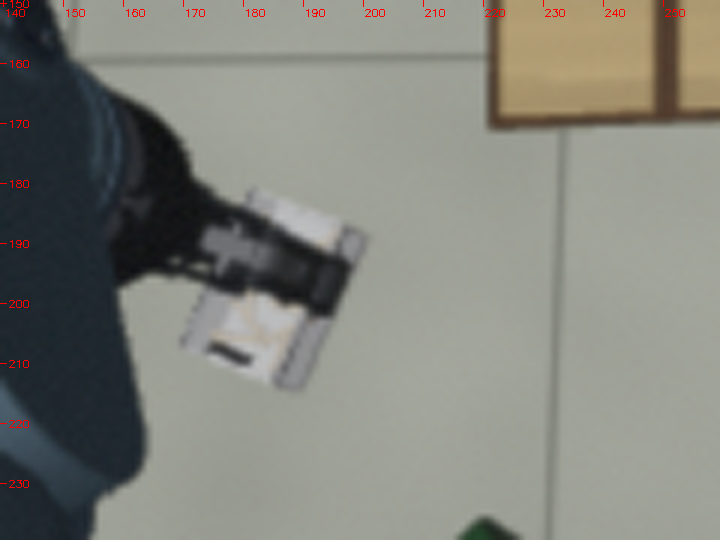

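The near finger is over the box's near side in the top view, as expected before the 12 mm shift. Going lower and checking clearance on both sides.

Call:
drive_tool --deltas '[{"slide": [-0.07,-0.13,0.4],"delta_rot": [0,0,0],"hand": 1},{"slide": [-0.04,-0.1,0.4],"delta_rot": [0,0,0],"hand": 1},{"slide": [0,0,0.4],"delta_rot": [0,0,0],"hand": 1},{"slide": [0,0,0],"delta_rot": [0,0,0],"hand": 1},{"slide": [0,0,0],"delta_rot": [0,0,0],"hand": 1}]'

```text
time_s: 22.78
eef_pos: [0.4733, 0.3988, 0.0314]
eef_rot: [0.0, 0.985, -0.172, -0.0]
wrist_force: [-0.1, -0.3, 0.2]
opening: 1.002
```

```bash
python3 plan.py .473 .3975 .006 -1.916 .8; python3 look.py k3 side 230 70 100 90 7;python3 look.py k4 top 140 150 100 90 7
```

```text
t 22.77 p [0.4733 0.3988 0.0314] yaw -1.9167 -> -1.916 F [-0.1 -0.3  0.2] open 1.002 q1,q6 [0.51 2.43] tilt [-0.0001 -0.0001]
slide [0.003, 0.025, 0.508] rot [0.0001, 0.0, -0.0002]
```

View pics/k3.png

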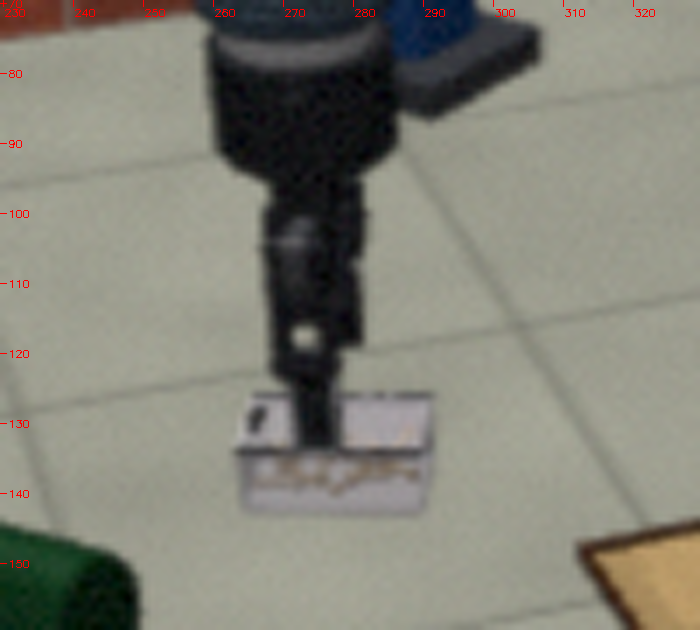

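View pics/k4.png

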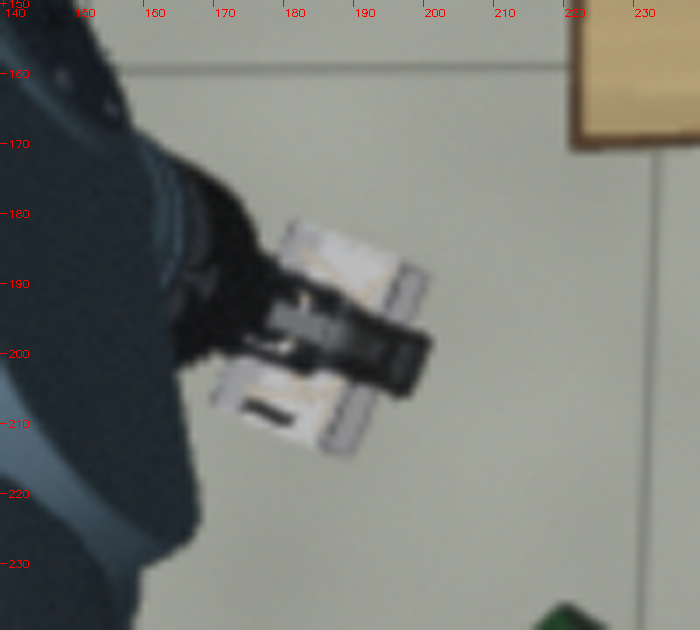

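Run:
```python
import pickle;from h import *
y=np.array([np.cos(-1.917),np.sin(-1.917),0]);x=np.array([-y[1],y[0],0])
p=np.array([.4733,.3988,.0444]);b=np.array([.473,.3975,.032])
for t in("k3","k4"):
  c=pickle.load(open(f"pics/{t}.pkl","rb"))
  print(t,"tip near inner",[proj(c,p+y*.0425+w*x*.011)[0].round(1) for w in(-1,1)],"outer",[proj(c,p+y*.057+w*x*.011)[0].round(1) for w in(-1,1)])
  print(" box near edge mid±40",[proj(c,b+y*.025+w*x*.04)[0].round(1) for w in(-1,0,1)]," far",[proj(c,b-y*.025+w*x*.04)[0].round(1) for w in(-1,1)])
```

```text
k3 tip near inner [array([271.9, 133. ]), array([279.4, 133. ])] outer [array([271.4, 135.5]), array([278.9, 135.5])]
 box near edge mid±40 [array([263.3, 133.9]), array([276.6, 133.8]), array([289.9, 133.8])]  far [array([265.3, 125.6]), array([291.2, 125.5])]
k4 tip near inner [array([195. , 205.6]), array([198.1, 198. ])] outer [array([199.9, 207.3]), array([203. , 199.7])]
 box near edge mid±40 [array([187.1, 214.2]), array([192.8, 200.5]), array([198.4, 186.9])]  far [array([170.4, 208.1]), array([181.8, 181. ])]
```

Clearance is fine on both sides (about 14 mm or more). Descending.

Call:
drive_tool --deltas '[{"slide": [0.05,0.05,0.15],"delta_rot": [0,0,0],"hand": 1},{"slide": [0,0,0.2],"delta_rot": [0,0,0],"hand": 1},{"slide": [0,0,0.15],"delta_rot": [0,0,0],"hand": 1},{"slide": [0,0,0],"delta_rot": [0,0,0],"hand": 1},{"slide": [0,0,0],"delta_rot": [0,0,0],"hand": 0.8}]'

```text
time_s: 23.5
eef_pos: [0.4748, 0.3956, 0.0065]
eef_rot: [0.0, 0.985, -0.172, -0.0]
wrist_force: [0.5, 0.4, -0.5]
opening: 0.819
```

Call:
drive_tool --deltas '[{"slide": [0,0,0],"delta_rot": [0,0,0],"hand": 0.72},{"slide": [0,0,0],"delta_rot": [0,0,0],"hand": 0.65},{"slide": [0,0,0],"delta_rot": [0,0,0],"hand": 0.58},{"slide": [0,0,0],"delta_rot": [0,0,0],"hand": 0.3},{"slide": [0,0,0],"delta_rot": [0,0,0],"hand": 0.3}]'

```text
time_s: 24.12
eef_pos: [0.4753, 0.396, 0.0074]
eef_rot: [-0.0, 0.985, -0.172, 0.001]
wrist_force: [-0.2, 1.1, 5.8]
opening: 0.574
```

```bash
python3 plan.py .473 .3975 .006 -1.916 .8; python3 look.py k5 side 230 70 100 90 7;python3 look.py k6 top 140 150 100 90 7
```

```text
t 24.12 p [0.4753 0.396  0.0074] yaw -1.9167 -> -1.916 F [-0.2  1.1  5.8] open 0.574 q1,q6 [0.5  2.42] tilt [0.0012 0.0008]
slide [-0.053, -0.014, 0.028] rot [-0.0004, -0.0003, -0.0002]
```

View pics/k5.png

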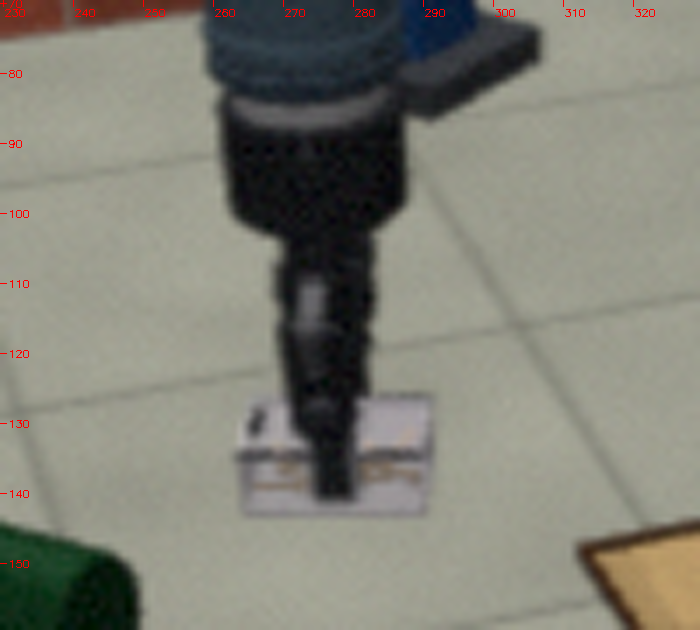

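View pics/k6.png

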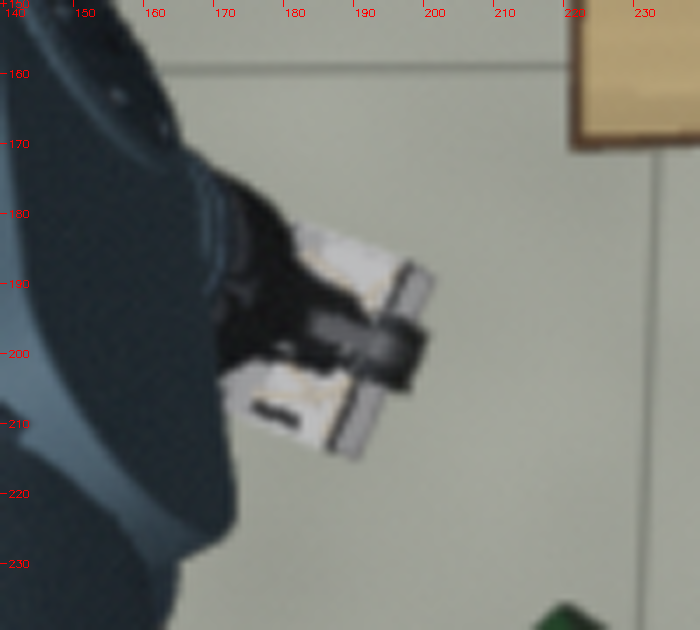

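The box is gripped at mid-length at 49 mm opening (finger at u≈277, box front from 263 to 291). Lifting.

Call:
drive_tool --deltas '[{"slide": [0,0,-0.1],"delta_rot": [0,0,0],"hand": 0.3},{"slide": [0,0,-0.3],"delta_rot": [0,0,0],"hand": 0.3},{"slide": [0,0,-0.6],"delta_rot": [0,0,0],"hand": 0.3},{"slide": [0,0,-0.6],"delta_rot": [0,0,0],"hand": 0.3},{"slide": [0,0,-0.2],"delta_rot": [0,0,0],"hand": 0.3}]'

```text
time_s: 24.85
eef_pos: [0.476, 0.3963, 0.0994]
eef_rot: [-0.001, 0.985, -0.172, 0.002]
wrist_force: [-0.5, 0.9, -0.7]
opening: 0.573
```

```bash
python3 plan.py .61 .2655 .09 -1.541 .8
```

```text
t 24.85 p [0.476  0.3963 0.0994] yaw -1.9167 -> -1.541 F [-0.5  0.9 -0.7] open 0.573 q1,q6 [0.5  2.42] tilt [0.0037 0.002 ]
slide [0.681, 0.31, 0.038] rot [-0.0002, -0.0002, -0.0239]
slide [0.657, 0.361, 0.039] rot [-0.0002, -0.0002, -0.0239]
slide [0.627, 0.409, 0.038] rot [-0.0002, -0.0002, -0.0239]
slide [0.595, 0.455, 0.038] rot [-0.0002, -0.0002, -0.0239]
slide [0.559, 0.498, 0.038] rot [0.0, -0.0002, -0.024]
```

Call:
drive_tool --deltas '[{"slide": [0.5,0.23,0.03],"delta_rot": [0,0,-0.02],"hand": 0.3},{"slide": [0.66,0.35,0.03],"delta_rot": [0,0,-0.024],"hand": 0.3},{"slide": [0.63,0.4,0.03],"delta_rot": [0,0,-0.024],"hand": 0.3},{"slide": [0.6,0.45,0.03],"delta_rot": [0,0,-0.024],"hand": 0.3},{"slide": [0.56,0.5,0.03],"delta_rot": [0,0,-0.024],"hand": 0.3}]'

```text
time_s: 25.48
eef_pos: [0.6013, 0.2702, 0.0882]
eef_rot: [0.0, 1.0, 0.01, -0.001]
wrist_force: [0.1, -0.1, -1.2]
opening: 0.574
```

Call:
drive_tool --deltas '[{"slide": [0.14,0.14,0],"delta_rot": [0,0,-0.003],"hand": 0.3},{"slide": [0,0,0.3],"delta_rot": [0,0,0],"hand": 0.3},{"slide": [0,0,0.4],"delta_rot": [0,0,0],"hand": 0.3},{"slide": [0,0,0],"delta_rot": [0,0,0],"hand": 0.3},{"slide": [0,0,0],"delta_rot": [0,0,0],"hand": 0.3}]'

```text
time_s: 26.1
eef_pos: [0.6075, 0.2652, 0.0536]
eef_rot: [0.0, 1.0, 0.014, -0.0]
wrist_force: [0.4, -0.2, -1.9]
opening: 0.573
```

```bash
python3 plan.py .61 .2655 .03 -1.541 .8
```

```text
t 26.1 p [0.6075 0.2652 0.0536] yaw -1.5419 -> -1.541 F [ 0.4 -0.2 -1.9] open 0.573 q1,q6 [0.23 1.77] tilt [-0.0009 -0.0002]
slide [0.05, -0.005, 0.471] rot [0.0, 0.0003, -0.0003]
```

Call:
drive_tool --deltas '[{"slide": [0.04,0,0.2],"delta_rot": [0,0,0],"hand": 0.3},{"slide": [0,0,0.2],"delta_rot": [0,0,0],"hand": 0.3},{"slide": [0,0,0.1],"delta_rot": [0,0,0],"hand": 0.3},{"slide": [0,0,0],"delta_rot": [0,0,0],"hand": 0.3},{"slide": [0,0,0],"delta_rot": [0,0,0],"hand": 0.3}]'

```text
time_s: 26.72
eef_pos: [0.6105, 0.2646, 0.0292]
eef_rot: [-0.0, 1.0, 0.014, 0.0]
wrist_force: [-0.2, -0.3, -0.6]
opening: 0.572
```

```bash
python3 plan.py .61 .2655 .0105 -1.541 .8; python3 look.py l1 side 290 90 100 90 7;python3 look.py l2 top 200 110 100 80 7
```

```text
t 26.73 p [0.6105 0.2646 0.0292] yaw -1.543 -> -1.541 F [-0.2 -0.3 -0.6] open 0.572 q1,q6 [0.23 1.77] tilt [0.0004 0.0001]
slide [-0.009, -0.019, 0.375] rot [-0.0, -0.0001, -0.0006]
```

View pics/l1.png

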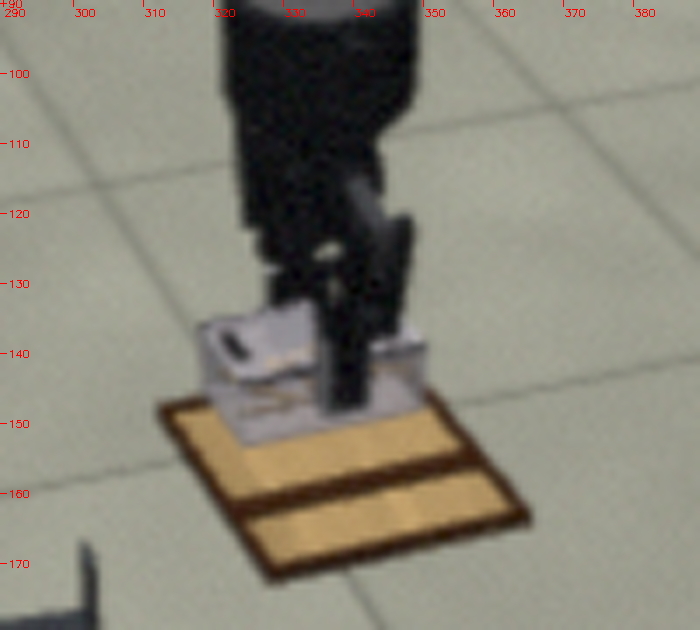

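View pics/l2.png

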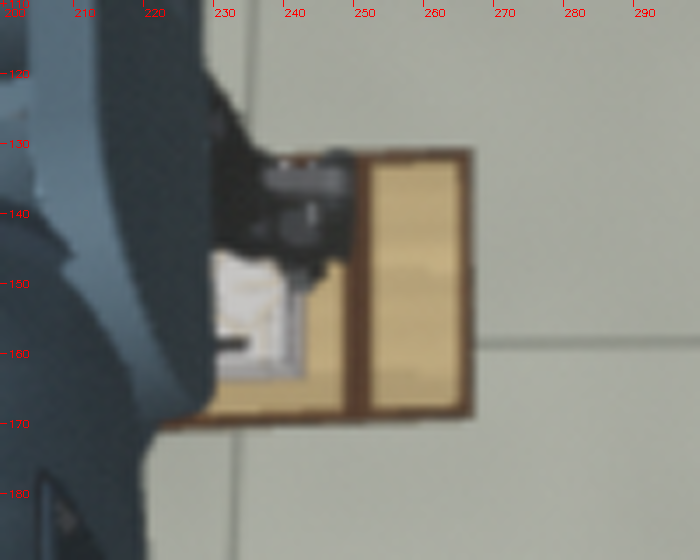

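Run:
```python
import pickle;from h import *
def loc(c,uv,z,o,a):
    p=ray(c,uv,z)[0,:2]-np.array(o);return np.round((p[0]*np.cos(a)+p[1]*np.sin(a),-p[0]*np.sin(a)+p[1]*np.cos(a)),4)
c=pickle.load(open("pics/l1.pkl","rb"))
for X,Y,z in((246,445,.0218),(427,405,.0218),(427,345,.0538)): print(loc(c,(X/7+290-.5,Y/7+90-.5),z,(.6088,.2359),.0335))
c=pickle.load(open("pics/l2.pkl","rb"))
print(loc(c,(304/7+199.5,378/7+109.5),.0218,(.6114,.2433),.0272),loc(c,(304/7+199.5,378/7+109.5),.0538,(.6114,.2433),.0272))
```

```text
[-0.0386  0.0056]
[0.0413 0.0059]
[0.038  0.0008]
[-0.0415 -0.0004] [-0.0503 -0.0081]
```

Box centred within a few mm with the bay's margin at 12 mm. Setting down.

Call:
drive_tool --deltas '[{"slide": [0,0.04,0.12],"delta_rot": [0,0,0],"hand": 0.3},{"slide": [0,0,0.12],"delta_rot": [0,0,0],"hand": 0.3},{"slide": [0,0,0.09],"delta_rot": [0,0,0],"hand": 0.3},{"slide": [0,0,0.03],"delta_rot": [0,0,0],"hand": 0.3},{"slide": [0,0,0],"delta_rot": [0,0,0],"hand": 0.3}]'

```text
time_s: 27.45
eef_pos: [0.6103, 0.2626, 0.011]
eef_rot: [-0.0, 1.0, 0.014, -0.0]
wrist_force: [-0.2, -1.1, -0.7]
opening: 0.57
```

Call:
drive_tool --deltas '[{"slide": [0,0,0.01],"delta_rot": [0,0,0],"hand": 0.3},{"slide": [0,0,0],"delta_rot": [0,0,0],"hand": 0.3},{"slide": [0,0,0],"delta_rot": [0,0,0],"hand": 0.3},{"slide": [0,0,0],"delta_rot": [0,0,0],"hand": 0.3},{"slide": [0,0,0],"delta_rot": [0,0,0],"hand": 0.3}]'

```text
time_s: 28.08
eef_pos: [0.6103, 0.2625, 0.0106]
eef_rot: [0.0, 1.0, 0.014, 0.0]
wrist_force: [0.6, -0.5, -0.6]
opening: 0.572
```

Call:
drive_tool --deltas '[{"slide": [0,0,0.01],"delta_rot": [0,0,0],"hand": 0.3},{"slide": [0,0,0],"delta_rot": [0,0,0],"hand": 0.3},{"slide": [0,0,0.006],"delta_rot": [0,0,0],"hand": 0.3},{"slide": [0,0,0],"delta_rot": [0,0,0],"hand": 0.3},{"slide": [0,0,0],"delta_rot": [0,0,0],"hand": 0.3}]'

```text
time_s: 28.7
eef_pos: [0.6104, 0.2625, 0.0104]
eef_rot: [0.0, 1.0, 0.014, 0.0]
wrist_force: [-2.8, -1.0, 6.2]
opening: 0.571
```

Contact. Release, opening only to 62 mm, then up.

Call:
drive_tool --deltas '[{"slide": [0,0,0],"delta_rot": [0,0,0],"hand": 0.6},{"slide": [0,0,0],"delta_rot": [0,0,0],"hand": 0.66},{"slide": [0,0,0],"delta_rot": [0,0,0],"hand": 0.73},{"slide": [0,0,0],"delta_rot": [0,0,0],"hand": 0.73},{"slide": [0,0,-0.2],"delta_rot": [0,0,0],"hand": 0.73}]'

```text
time_s: 29.32
eef_pos: [0.6095, 0.2623, 0.0191]
eef_rot: [0.0, 1.0, 0.014, -0.001]
wrist_force: [0.5, 0.4, 0.8]
opening: 0.725
```

Call:
drive_tool --deltas '[{"slide": [0,0,-0.6],"delta_rot": [0,0,0],"hand": 0.73},{"slide": [0,0,-0.8],"delta_rot": [0,0,0],"hand": 0.7},{"slide": [0,0,-0.8],"delta_rot": [0,0,0],"hand": 0.6},{"slide": [0,0,-0.5],"delta_rot": [0,0,0],"hand": 0.6},{"slide": [0,0,0],"delta_rot": [0,0,0],"hand": 0.6}]'

```text
time_s: 29.95
eef_pos: [0.6122, 0.263, 0.1583]
eef_rot: [-0.001, 1.0, 0.014, 0.003]
wrist_force: [0.7, 0.2, -0.3]
opening: 0.597
```

```bash
python3 look.py m1 side 290 90 100 90 7;  python3 plan.py .5093 -.4010 .12 -1.362 .95
```

```text
t 30.0 p [0.6109 0.2627 0.1559] yaw -1.5428 -> -1.362 F [ 0.5  0.4 -0.5] open 0.596 q1,q6 [0.23 1.77] tilt [0.0023 0.0005]
slide [-0.16, 0.881, 0.047] rot [-0.0, -0.0001, -0.0038]
slide [-0.171, 0.879, 0.047] rot [-0.0, -0.0001, -0.0038]
slide [-0.181, 0.876, 0.047] rot [-0.0, -0.0001, -0.0038]
slide [-0.192, 0.875, 0.048] rot [-0.0, -0.0001, -0.0038]
slide [-0.202, 0.872, 0.047] rot [-0.0, -0.0001, -0.0038]
slide [-0.212, 0.87, 0.047] rot [-0.0, -0.0001, -0.0038]
slide [-0.223, 0.867, 0.048] rot [-0.0, -0.0001, -0.0038]
slide [-0.233, 0.864, 0.047] rot [-0.0, -0.0001, -0.0038]
slide [-0.243, 0.862, 0.048] rot [-0.0, -0.0001, -0.0038]
slide [-0.254, 0.858, 0.048] rot [-0.0, -0.0001, -0.0038]
slide [-0.264, 0.856, 0.048] rot [-0.0, -0.0001, -0.0038]
slide [-0.274, 0.852, 0.047] rot [-0.0, -0.0001, -0.0038]
slide [-0.284, 0.849, 0.048] rot [-0.0, -0.0001, -0.0038]
slide [-0.294, 0.846, 0.048] rot [-0.0, -0.0001, -0.0038]
slide [-0.304, 0.841, 0.048] rot [-0.0001, 0.0006, -0.0044]
```

View pics/m1.png

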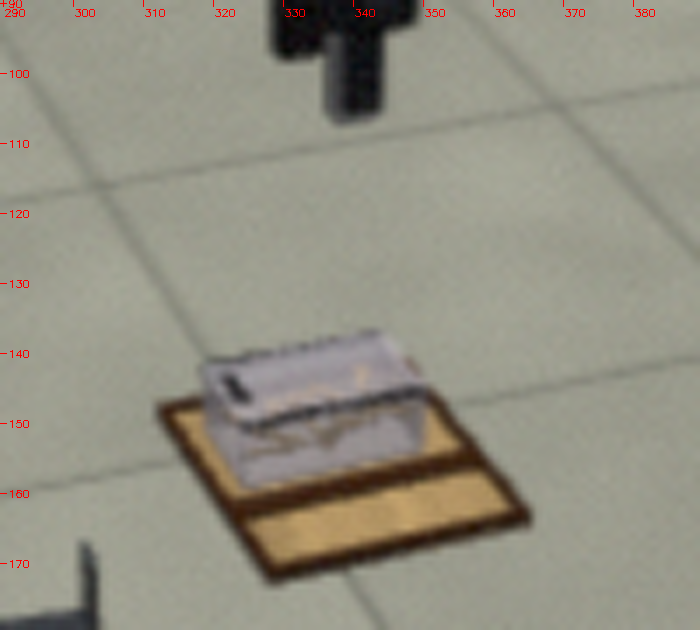

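The box sits flat in the wide bay, near bottom edge at (324,158) clear of the web. Now the short punch.

Call:
drive_tool --deltas '[{"slide": [-0.16,0.7,0.05],"delta_rot": [0,0,-0.004],"hand": 0.6},{"slide": [-0.17,0.88,0.05],"delta_rot": [0,0,-0.004],"hand": 0.6},{"slide": [-0.18,0.88,0.05],"delta_rot": [0,0,-0.004],"hand": 0.6},{"slide": [-0.19,0.87,0.05],"delta_rot": [0,0,-0.004],"hand": 0.6},{"slide": [-0.2,0.87,0.05],"delta_rot": [0,0,-0.004],"hand": 0.6}]'

```text
time_s: 30.62
eef_pos: [0.5751, 0.0492, 0.1401]
eef_rot: [-0.0, 0.999, 0.046, -0.002]
wrist_force: [0.5, 0.1, 0.1]
opening: 0.597
```

Call:
drive_tool --deltas '[{"slide": [-0.21,0.87,0.05],"delta_rot": [0,0,-0.004],"hand": 0.6},{"slide": [-0.22,0.87,0.05],"delta_rot": [0,0,-0.004],"hand": 0.6},{"slide": [-0.23,0.86,0.05],"delta_rot": [0,0,-0.004],"hand": 0.6},{"slide": [-0.24,0.86,0.05],"delta_rot": [0,0,-0.004],"hand": 0.6},{"slide": [-0.25,0.86,0.05],"delta_rot": [0,0,-0.004],"hand": 0.6}]'

```text
time_s: 31.25
eef_pos: [0.543, -0.1716, 0.1277]
eef_rot: [-0.001, 0.997, 0.077, -0.001]
wrist_force: [-0.7, -0.1, -1.2]
opening: 0.602
```

Call:
drive_tool --deltas '[{"slide": [-0.26,0.86,0.05],"delta_rot": [0,0,-0.004],"hand": 0.6},{"slide": [-0.27,0.85,0.05],"delta_rot": [0,0,-0.004],"hand": 0.6},{"slide": [-0.28,0.85,0.05],"delta_rot": [0,0,-0.004],"hand": 0.6},{"slide": [-0.29,0.85,0.05],"delta_rot": [0,0,-0.004],"hand": 0.6},{"slide": [-0.3,0.8,0.05],"delta_rot": [0,0,-0.002],"hand": 0.6}]'

```text
time_s: 31.88
eef_pos: [0.5117, -0.391, 0.1149]
eef_rot: [-0.001, 0.994, 0.105, -0.001]
wrist_force: [-0.4, -0.0, 0.0]
opening: 0.6
```

Call:
drive_tool --deltas '[{"slide": [0,0,0.3],"delta_rot": [0,0,0],"hand": 0.6},{"slide": [0,0,0.5],"delta_rot": [0,0,0],"hand": 0.6},{"slide": [0,0,0.5],"delta_rot": [0,0,0],"hand": 0.6},{"slide": [0,0,0.2],"delta_rot": [0,0,0],"hand": 0.6},{"slide": [0,0,0],"delta_rot": [0,0,0],"hand": 0.6}]'

```text
time_s: 32.5
eef_pos: [0.5124, -0.389, 0.0406]
eef_rot: [-0.001, 0.994, 0.105, -0.001]
wrist_force: [0.5, 0.1, 0.3]
opening: 0.599
```

```bash
python3 plan.py .5095 -.4005 .0055 -1.36 .95;python3 look.py n1 side 350 270 130 120 6
```

```text
t 32.5 p [ 0.5124 -0.389   0.0406] yaw -1.3602 -> -1.36 F [0.5 0.1 0.3] open 0.599 q1,q6 [-0.83  0.53] tilt [-0.0021  0.0024]
slide [-0.103, 0.216, 0.702] rot [-0.0009, 0.0005, -0.0001]
```

View pics/n1.png

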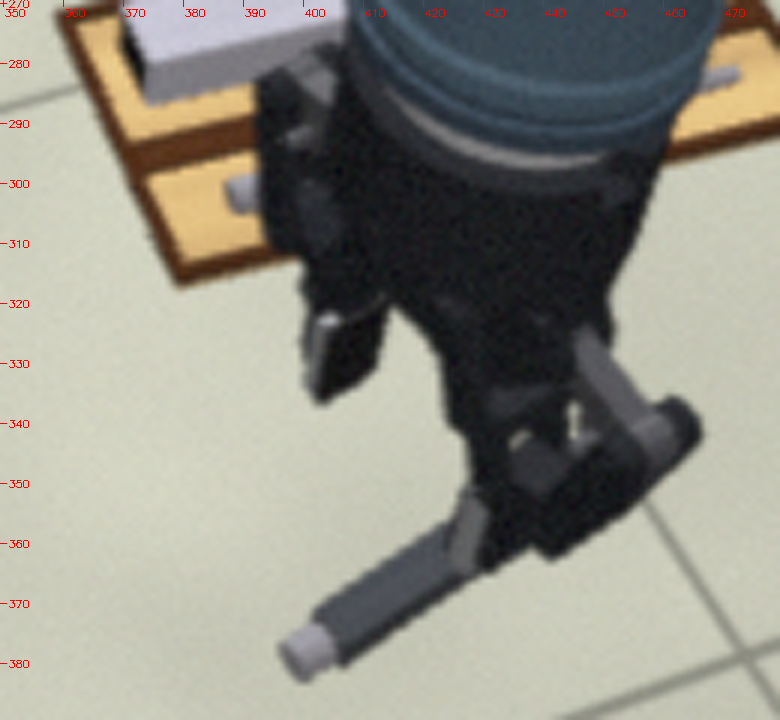

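Fingers are still 12 mm short in y; shift first, then go down.

Call:
drive_tool --deltas '[{"slide": [-0.1,0.22,0],"delta_rot": [0,0,0],"hand": 0.6},{"slide": [0,0,0],"delta_rot": [0,0,0],"hand": 0.6},{"slide": [0,0,0.1],"delta_rot": [0,0,0],"hand": 0.6},{"slide": [0,0,0],"delta_rot": [0,0,0],"hand": 0.6},{"slide": [0,0,0],"delta_rot": [0,0,0],"hand": 0.6}]'

```text
time_s: 33.17
eef_pos: [0.5104, -0.402, 0.0371]
eef_rot: [-0.0, 0.994, 0.105, -0.0]
wrist_force: [1.0, -0.4, -0.7]
opening: 0.599
```

```bash
python3 plan.py .5095 -.4005 .0055 -1.36 .95;python3 look.py n2 side 370 280 100 110 6
```

```text
t 33.17 p [ 0.5104 -0.402   0.0371] yaw -1.3606 -> -1.36 F [ 1.  -0.4 -0.7] open 0.599 q1,q6 [-0.85  0.51] tilt [-0.0002  0.0003]
slide [-0.011, -0.032, 0.631] rot [-0.0001, 0.0, -0.0002]
```

View pics/n2.png

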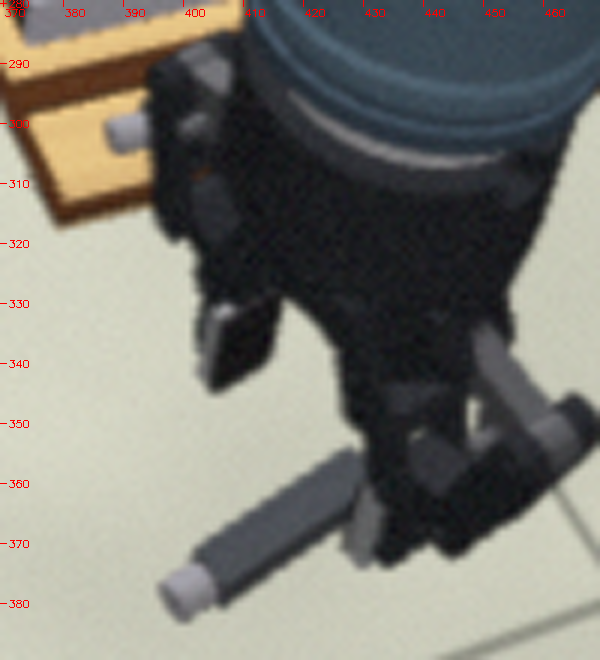

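Call:
drive_tool --deltas '[{"slide": [0,-0.02,0.2],"delta_rot": [0,0,0],"hand": 0.6},{"slide": [0,0,0.3],"delta_rot": [0,0,0],"hand": 0.6},{"slide": [0,0,0.11],"delta_rot": [0,0,0],"hand": 0.6},{"slide": [0,0,0],"delta_rot": [0,0,0],"hand": 0.6},{"slide": [0,0,0],"delta_rot": [0,0,0],"hand": 0.6}]'

```text
time_s: 33.85
eef_pos: [0.5104, -0.4015, 0.0069]
eef_rot: [0.0, 0.994, 0.105, 0.0]
wrist_force: [0.2, 0.1, -0.0]
opening: 0.601
```

```bash
python3 plan.py .5095 -.4005 .0055 -1.36 .95;python3 look.py n3 side 370 280 100 110 6
```

```text
t 33.85 p [ 0.5104 -0.4015  0.0069] yaw -1.3607 -> -1.36 F [ 0.2  0.1 -0. ] open 0.601 q1,q6 [-0.85  0.51] tilt [ 0.0002 -0.0003]
slide [-0.013, -0.022, 0.028] rot [0.0001, -0.0001, -0.0002]
```

View pics/n3.png

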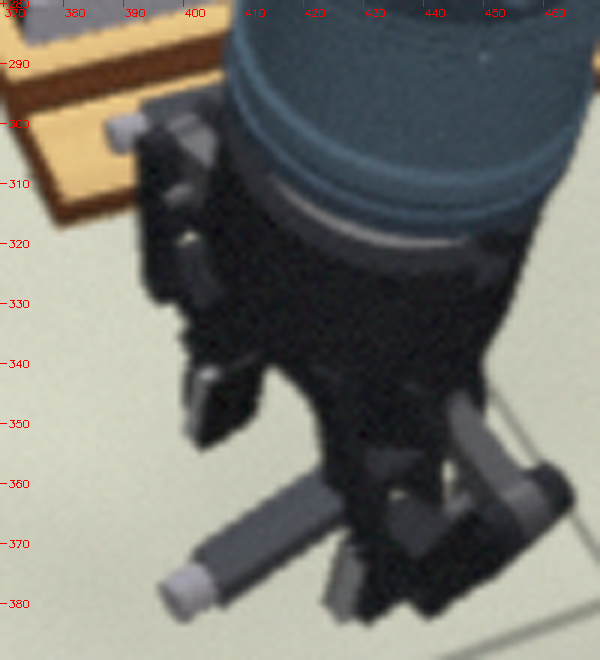

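The fingers straddle the shank: near tip (427,381), far tip (402,354), with the punch's middle between them. Closing and lifting.

Call:
drive_tool --deltas '[{"slide": [0,0,0.02],"delta_rot": [0,0,0],"hand": 0.4},{"slide": [0,0,0],"delta_rot": [0,0,0],"hand": 0.25},{"slide": [0,0,0],"delta_rot": [0,0,0],"hand": 0},{"slide": [0,0,0],"delta_rot": [0,0,0],"hand": 0},{"slide": [0,0,0],"delta_rot": [0,0,0],"hand": 0}]'

```text
time_s: 34.52
eef_pos: [0.5104, -0.4015, 0.0062]
eef_rot: [0.0, 0.994, 0.105, 0.0]
wrist_force: [-0.7, 1.6, 3.5]
opening: 0.138
```

Call:
drive_tool --deltas '[{"slide": [0,0,-0.1],"delta_rot": [0,0,0],"hand": 0},{"slide": [0,0,-0.5],"delta_rot": [0,0,0],"hand": 0},{"slide": [0,0,-0.8],"delta_rot": [0,0,0],"hand": 0},{"slide": [0,0,-0.8],"delta_rot": [0,0,0],"hand": 0},{"slide": [0,0,-0.4],"delta_rot": [0,0,0],"hand": 0}]'

```text
time_s: 35.15
eef_pos: [0.5109, -0.402, 0.1382]
eef_rot: [0.001, 0.994, 0.105, 0.001]
wrist_force: [0.0, -0.1, -1.5]
opening: 0.138
```

```bash
python3 plan.py .612 .1985 .13 -1.541 .92;python3 look.py n4 side 370 230 130 120 6
```

```text
t 35.15 p [ 0.5109 -0.402   0.1382] yaw -1.3606 -> -1.541 F [ 0.  -0.1 -1.5] open 0.138 q1,q6 [-0.85  0.51] tilt [ 0.0021 -0.0025]
slide [0.32, -0.809, 0.01] rot [0.0001, -0.0, 0.0041]
slide [0.31, -0.813, 0.01] rot [0.0001, -0.0, 0.0041]
slide [0.299, -0.817, 0.011] rot [0.0001, -0.0, 0.0041]
slide [0.289, -0.82, 0.01] rot [0.0001, -0.0, 0.0041]
slide [0.278, -0.825, 0.011] rot [0.0001, -0.0, 0.0041]
slide [0.267, -0.828, 0.012] rot [0.0001, -0.0, 0.0041]
slide [0.257, -0.831, 0.011] rot [0.0001, -0.0, 0.0041]
slide [0.246, -0.834, 0.012] rot [0.0001, -0.0, 0.0041]
slide [0.236, -0.838, 0.012] rot [0.0001, -0.0, 0.0041]
slide [0.224, -0.84, 0.012] rot [0.0001, -0.0, 0.0041]
slide [0.214, -0.843, 0.013] rot [0.0001, -0.0, 0.0041]
slide [0.202, -0.846, 0.012] rot [0.0001, -0.0, 0.0041]
slide [0.192, -0.849, 0.014] rot [0.0001, -0.0, 0.0041]
slide [0.181, -0.851, 0.013] rot [-0.0005, -0.0005, 0.0041]
```

View pics/n4.png

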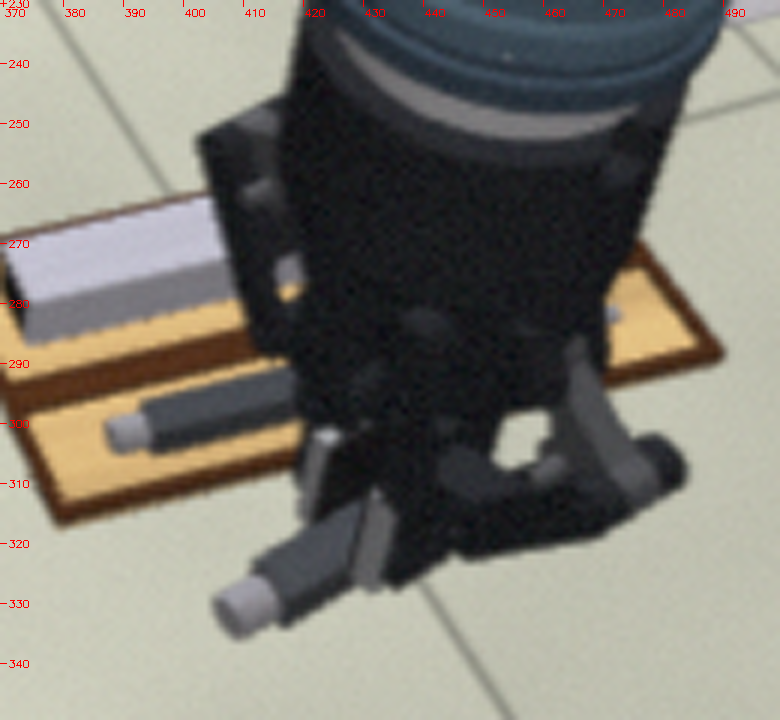

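Call:
drive_tool --deltas '[{"slide": [0.27,-0.65,0.01],"delta_rot": [0,0,0.004],"hand": 0},{"slide": [0.31,-0.81,0.01],"delta_rot": [0,0,0.004],"hand": 0},{"slide": [0.3,-0.82,0.01],"delta_rot": [0,0,0.004],"hand": 0},{"slide": [0.29,-0.82,0.01],"delta_rot": [0,0,0.004],"hand": 0},{"slide": [0.28,-0.82,0.01],"delta_rot": [0,0,0.004],"hand": 0}]'

```text
time_s: 35.83
eef_pos: [0.5448, -0.1934, 0.1315]
eef_rot: [-0.001, 0.997, 0.073, -0.001]
wrist_force: [0.3, -0.5, -2.0]
opening: 0.141
```

Call:
drive_tool --deltas '[{"slide": [0.27,-0.83,0.01],"delta_rot": [0,0,0.004],"hand": 0},{"slide": [0.26,-0.83,0.01],"delta_rot": [0,0,0.004],"hand": 0},{"slide": [0.25,-0.83,0.01],"delta_rot": [0,0,0.004],"hand": 0},{"slide": [0.24,-0.84,0.01],"delta_rot": [0,0,0.004],"hand": 0},{"slide": [0.22,-0.84,0.01],"delta_rot": [0,0,0.004],"hand": 0}]'

```text
time_s: 36.45
eef_pos: [0.5809, 0.0209, 0.129]
eef_rot: [-0.0, 0.999, 0.042, -0.001]
wrist_force: [-0.5, 0.7, -0.4]
opening: 0.137
```

Call:
drive_tool --deltas '[{"slide": [0.21,-0.84,0.01],"delta_rot": [0,0,0.004],"hand": 0},{"slide": [0.2,-0.85,0.01],"delta_rot": [0,0,0.004],"hand": 0},{"slide": [0.19,-0.85,0.01],"delta_rot": [0,0,0.004],"hand": 0},{"slide": [0.15,-0.7,0.01],"delta_rot": [0,0,0.004],"hand": 0},{"slide": [0,0,0],"delta_rot": [0,0,0],"hand": 0}]'

```text
time_s: 37.08
eef_pos: [0.6073, 0.1858, 0.1268]
eef_rot: [-0.0, 1.0, 0.019, -0.001]
wrist_force: [-0.2, -0.7, -1.6]
opening: 0.141
```

Call:
drive_tool --deltas '[{"slide": [0,0,0],"delta_rot": [0,0,0],"hand": 0},{"slide": [0,0,0],"delta_rot": [0,0,0],"hand": 0},{"slide": [0,0,0],"delta_rot": [0,0,0],"hand": 0},{"slide": [0,0,0],"delta_rot": [0,0,0],"hand": 0},{"slide": [0,0,0],"delta_rot": [0,0,0],"hand": 0}]'

```text
time_s: 37.7
eef_pos: [0.6085, 0.1831, 0.1289]
eef_rot: [-0.0, 1.0, 0.017, 0.0]
wrist_force: [-0.3, -0.0, -0.7]
opening: 0.136
```

```bash
python3 plan.py .612 .1985 .03 -1.541 .92
```

```text
t 37.7 p [0.6085 0.1831 0.1289] yaw -1.5371 -> -1.541 F [-0.3 -0.  -0.7] open 0.136 q1,q6 [0.11 1.64] tilt [0.0002 0.    ]
slide [0.026, -0.101, 0.659] rot [-0.0, -0.0, 0.0004]
slide [0.027, -0.102, 0.659] rot [-0.0, -0.0, 0.0004]
slide [0.026, -0.102, 0.659] rot [-0.0, -0.0001, 0.0004]
```

Call:
drive_tool --deltas '[{"slide": [0.08,-0.3,0.3],"delta_rot": [0,0,0.001],"hand": 0},{"slide": [0,0,0.6],"delta_rot": [0,0,0],"hand": 0},{"slide": [0,0,0.6],"delta_rot": [0,0,0],"hand": 0},{"slide": [0,0,0.4],"delta_rot": [0,0,0],"hand": 0},{"slide": [0,0,0],"delta_rot": [0,0,0],"hand": 0}]'

```text
time_s: 38.33
eef_pos: [0.6102, 0.1988, 0.0312]
eef_rot: [0.0, 1.0, 0.016, -0.002]
wrist_force: [0.1, -0.4, -1.0]
opening: 0.14
```

Call:
drive_tool --deltas '[{"slide": [0,0,0],"delta_rot": [0,0,0],"hand": 0},{"slide": [0,0,0],"delta_rot": [0,0,0],"hand": 0},{"slide": [0,0,0],"delta_rot": [0,0,0],"hand": 0},{"slide": [0,0,0],"delta_rot": [0,0,0],"hand": 0},{"slide": [0,0,0],"delta_rot": [0,0,0],"hand": 0}]'

```text
time_s: 38.95
eef_pos: [0.612, 0.1986, 0.034]
eef_rot: [-0.0, 1.0, 0.015, 0.0]
wrist_force: [-0.2, 0.6, -1.7]
opening: 0.139
```

```bash
python3 plan.py .612 .1985 .0093 -1.541 .92; python3 look.py o1 side 290 90 100 90 7;python3 look.py o2 top 200 110 100 80 7
```

```text
t 38.95 p [0.612  0.1986 0.034 ] yaw -1.5399 -> -1.541 F [-0.2  0.6 -1.7] open 0.139 q1,q6 [0.13 1.67] tilt [0.0003 0.    ]
slide [-0.001, 0.001, 0.493] rot [-0.0, -0.0001, 0.0004]
```

View pics/o1.png

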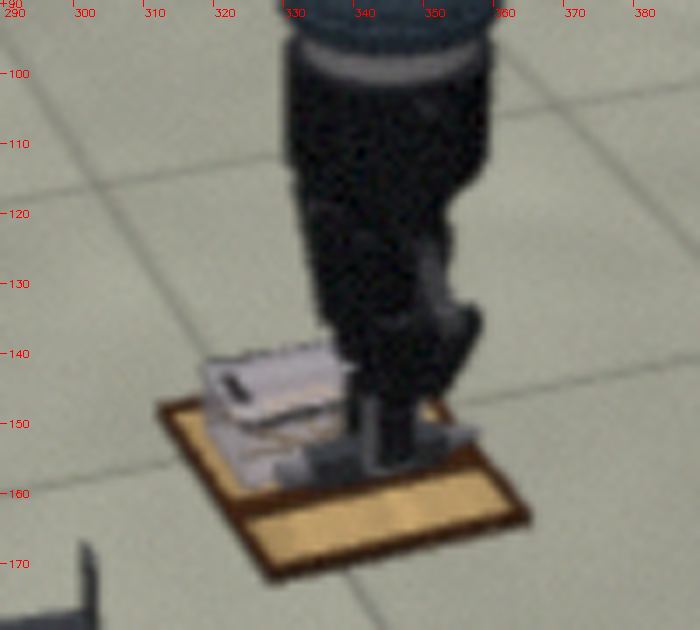

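View pics/o2.png

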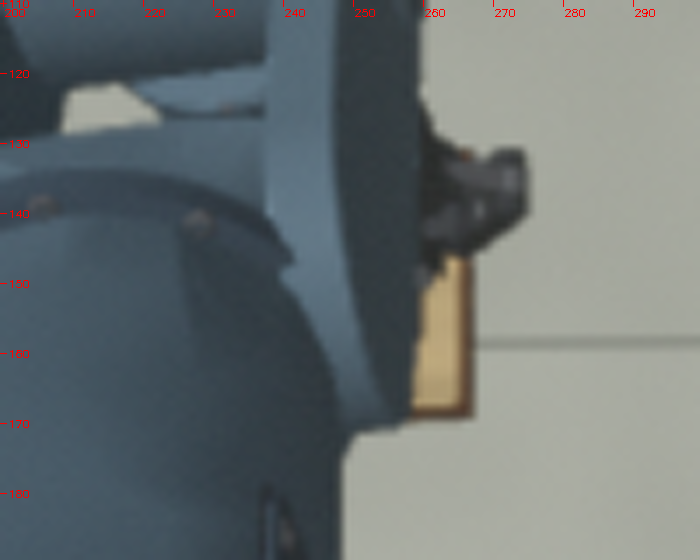

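Run:
```python
import pickle;from h import *
def loc(c,uv,z,o,a):
    p=ray(c,uv,z)[0,:2]-np.array(o);return np.round((p[0]*np.cos(a)+p[1]*np.sin(a),-p[0]*np.sin(a)+p[1]*np.cos(a)),4)
c=pickle.load(open("pics/o1.pkl","rb"))
for X,Y,z in((277,468,.0348),(480,432,.0348)): print(loc(c,(X/7+290-.5,Y/7+90-.5),z,(.6088,.2359),.0335))
```

```text
[-0.0404 -0.0331]
[ 0.0439 -0.0392]
```

Side camera says up to 7 mm toward the web, the top calibration −2 mm; shift 3 mm away from the web, get lower and look again.

Call:
drive_tool --deltas '[{"slide": [0,0.07,0.1],"delta_rot": [0,0,0],"hand": 0},{"slide": [0,0,0.2],"delta_rot": [0,0,0],"hand": 0},{"slide": [0,0,0.1],"delta_rot": [0,0,0],"hand": 0},{"slide": [0,0,0],"delta_rot": [0,0,0],"hand": 0},{"slide": [0,0,0],"delta_rot": [0,0,0],"hand": 0}]'

```text
time_s: 39.67
eef_pos: [0.6122, 0.1951, 0.0138]
eef_rot: [-0.0, 1.0, 0.016, 0.0]
wrist_force: [0.0, 0.8, -0.2]
opening: 0.141
```

```bash
python3 plan.py .612 .1955 .0093 -1.541 .92; python3 look.py o3 side 305 125 70 55 11
```

```text
t 39.67 p [0.6122 0.1951 0.0138] yaw -1.5397 -> -1.541 F [ 0.   0.8 -0.2] open 0.141 q1,q6 [0.12 1.66] tilt [0.0001 0.    ]
slide [-0.003, -0.008, 0.089] rot [-0.0, -0.0, 0.0004]
```

View pics/o3.png

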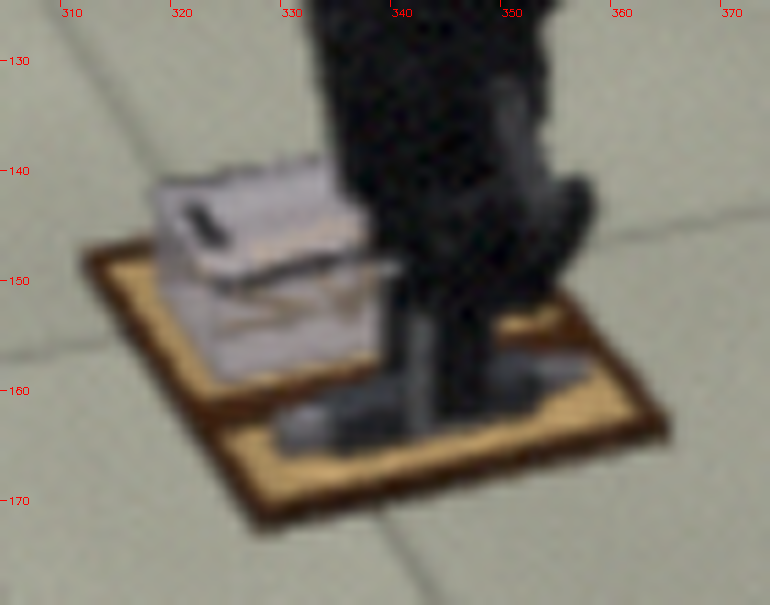

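The punch is over the narrow bay's middle with clear floor on both sides and at both ends. Setting down.

Call:
drive_tool --deltas '[{"slide": [0,0,0.04],"delta_rot": [0,0,0],"hand": 0},{"slide": [0,0,0.03],"delta_rot": [0,0,0],"hand": 0},{"slide": [0,0,0.015],"delta_rot": [0,0,0],"hand": 0},{"slide": [0,0,0.01],"delta_rot": [0,0,0],"hand": 0},{"slide": [0,0,0],"delta_rot": [0,0,0],"hand": 0}]'

```text
time_s: 40.35
eef_pos: [0.612, 0.1951, 0.0092]
eef_rot: [0.0, 1.0, 0.016, -0.0]
wrist_force: [-1.6, 0.3, 1.6]
opening: 0.138
```

Call:
drive_tool --deltas '[{"slide": [0,0,0.005],"delta_rot": [0,0,0],"hand": 0},{"slide": [0,0,0],"delta_rot": [0,0,0],"hand": 0},{"slide": [0,0,0],"delta_rot": [0,0,0],"hand": 0},{"slide": [0,0,0],"delta_rot": [0,0,0],"hand": 0},{"slide": [0,0,0],"delta_rot": [0,0,0],"hand": 0}]'

```text
time_s: 40.98
eef_pos: [0.612, 0.1951, 0.0092]
eef_rot: [0.0, 1.0, 0.016, -0.0]
wrist_force: [-2.9, 0.3, 5.0]
opening: 0.136
```

Contact. Release and retreat.

Call:
drive_tool --deltas '[{"slide": [0,0,0],"delta_rot": [0,0,0],"hand": 0.18},{"slide": [0,0,0],"delta_rot": [0,0,0],"hand": 0.25},{"slide": [0,0,0],"delta_rot": [0,0,0],"hand": 0.33},{"slide": [0,0,0],"delta_rot": [0,0,0],"hand": 0.33},{"slide": [0,0,-0.2],"delta_rot": [0,0,0],"hand": 0.33}]'

```text
time_s: 41.6
eef_pos: [0.6112, 0.1949, 0.0181]
eef_rot: [0.0, 1.0, 0.015, -0.001]
wrist_force: [0.5, 0.2, 0.0]
opening: 0.33
```

Call:
drive_tool --deltas '[{"slide": [0,0,-0.6],"delta_rot": [0,0,0],"hand": 0.33},{"slide": [0,0,-0.9],"delta_rot": [0,0,0],"hand": 0.33},{"slide": [0,0,-0.9],"delta_rot": [0,0,0],"hand": 0.33},{"slide": [0,0,-0.9],"delta_rot": [0,0,0],"hand": 0.33},{"slide": [0,0,-0.9],"delta_rot": [0,0,0],"hand": 0.33}]'

```text
time_s: 42.22
eef_pos: [0.612, 0.1951, 0.2312]
eef_rot: [-0.0, 1.0, 0.016, 0.001]
wrist_force: [0.6, -0.6, -1.1]
opening: 0.333
```

Call:
drive_tool --deltas '[{"slide": [-0.9,0,0],"delta_rot": [0,0,0],"hand": 0.33},{"slide": [-0.9,0,0],"delta_rot": [0,0,0],"hand": 0.33},{"slide": [-0.9,0,0],"delta_rot": [0,0,0],"hand": 0.33},{"slide": [-0.9,0,0],"delta_rot": [0,0,0],"hand": 0.33},{"slide": [-0.5,0,0],"delta_rot": [0,0,0],"hand": 0.33}]'

```text
time_s: 42.85
eef_pos: [0.4052, 0.1888, 0.2294]
eef_rot: [-0.0, 1.0, 0.016, 0.0]
wrist_force: [-0.2, -0.1, 0.8]
opening: 0.331
```

```bash
python3 plan.py .612 .1955 .2 -1.541 .92|head -1; python3 look.py q1 side 300 125 70 55 11; python3 look.py q2 side 0 0 640 400 1; python3 look.py q3 top 0 0 640 400 1
```

```text
t 42.85 p [0.4052 0.1888 0.2294] yaw -1.5393 -> -1.541 F [-0.2 -0.1  0.8] open 0.331 q1,q6 [0.17 1.71] tilt [0.0008 0.0002]
```

View pics/q1.png

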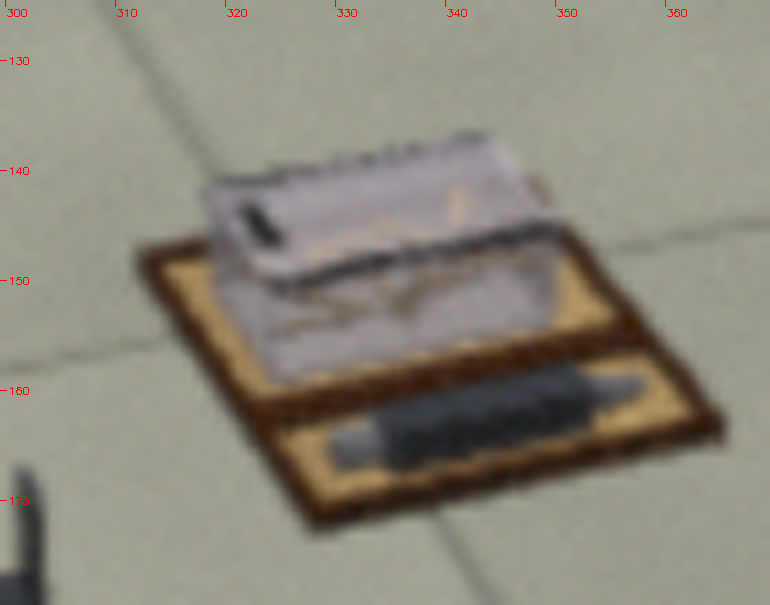

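View pics/q2.png

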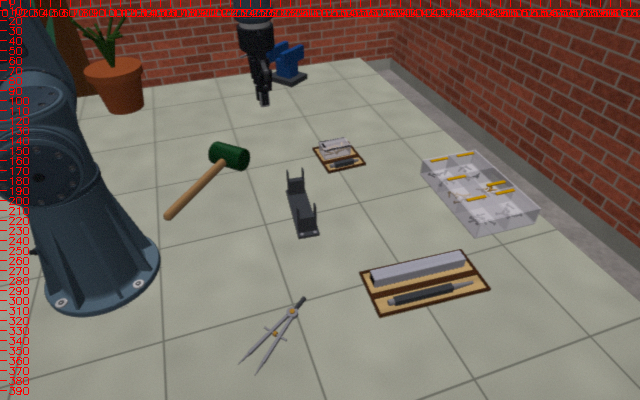

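View pics/q3.png

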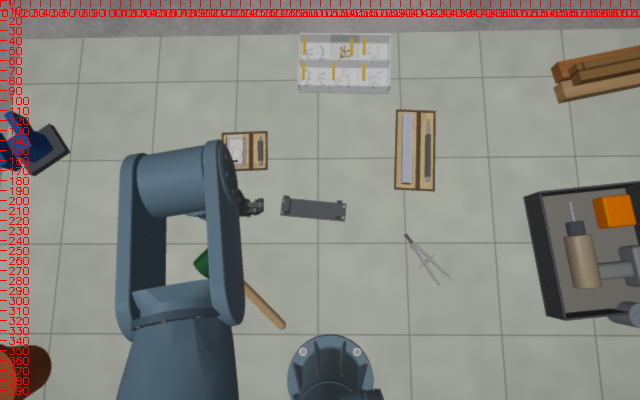

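Run:
```python
import pickle,cv2;from h import *
f=pickle.load(open("pics/q3.pkl","rb"))["frame"]
crop(f,215,125,60,50,6,"r1.png");crop(f,385,105,60,90,6,"r2.png")
a=cv2.imread("pics/r1.png");b=cv2.imread("pics/r2.png");o=np.zeros((540,720,3),np.uint8);o[:300,:360]=a;o[:,360:]=b;cv2.imwrite("pics/r.png",o)
```

```text
(no output)
```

View pics/r.png

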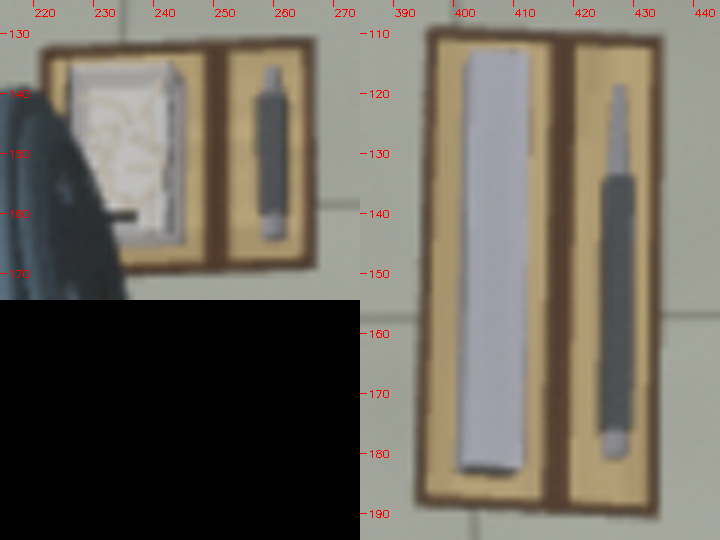

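All four items lie inside their own bays with floor showing around them: the bar at u 401–412, the long punch at u 423–429, the box, and the short punch at u 258–262. The compass and mallet show at their starting pixels. Handing in.

```bash
python3 -c "
from bench import ctrl
print(ctrl.hand_in(), ctrl.get_obs()['time_s'])"
```

```text
the job is handed in; nothing more can be done
the job is handed in; nothing more can be done
```

Both kits are made up and the job is handed in, at about 43 s of the 99 s allowed.

- **Order and handling:** I did the bar first, then the long punch, the screw box and the short punch. The bar was lifted straight up out of its brackets, with tool tilt at 0.3° or less at every reading, carried flat and lowered until the wrist force showed contact. The other three were also lowered to contact before I opened the fingers. The forces I read at those set-downs were about 6 N or less.
- **Last checks:** The final side and top pictures show all four items flat inside their own bays with floor visible around them, and the box lid up. In the top view the arm hides part of the box's far side. The compass shows at its starting pixels. So does the mallet, in full in the side view and partly hidden by the arm in the top view. The gripper was empty, at about 0.23 m, touching nothing.
- **Disagreement:** The two cameras differed by up to about 7 mm in y. I averaged them and checked each item against its tray in the pictures before release. Over the short tray's narrow bay, the side view put the short punch about 7 mm towards the web and the top view about 2 mm the other way. I moved it 3 mm away from the web, and the final pictures show it near the middle of its bay.

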